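Get the Morse key out from behind the batteries

TASK

At this field radio post, three spare batteries stand in their charging docks and block the way to the Morse key behind them: stand all three upright inside the side tray, and only then fetch the key and set it in the middle of the cork mat, its long side along the mat's long side. Once the key is on the mat, put every battery back upright and fully down in its own dock: round in the round dock, square in the square one, oblong in the oblong one. Do not knock a battery or the key over, and leave the brown bottle standing where it is.

Things in the scene. Friction and masses are not known exactly. Their poses are not given: they have to be found in the camera images.
- batt_round: Round battery: upright aluminium cylinder with black cap, diameter 50, height 100 (plus two 3 mm brass terminals on top). About 0.4 kg. Origin: centre of its underside, z up.
- batt_square: Square battery: upright aluminium block with black cap, 46 x 46, height 95 (plus two 3 mm brass terminals). About 0.4 kg. Origin: centre of its underside, z up, x and y along its sides.
- batt_oblong: Oblong battery: upright aluminium block with black cap, 36 along its x by 64 along its y, height 104 (plus two 3 mm brass terminals). About 0.4 kg. Origin: centre of its underside, z up.
- key: Morse key behind the row of batteries: dark wooden base 52 along its x by 100 along its y by 18 thick; brass lever, posts and black finger knob (at +y) on top, 43 high in all, within 17 mm of its lengthwise centre line, so grip the base across its 52 mm. About 0.4 kg, rigid. Origin: centre of the base's underside, z up. It stands on the 8 mm plywood board.
- dock_round: Dock of the round battery: black round dish, outer diameter 74, inner 66, floor 4 thick, rim 14 high. Fixed. Origin: centre of its underside, which lies 8 mm above the table on a plywood board.
- dock_square: Dock of the square battery: black square dish, outer 70 x 70, inner 62 x 62, floor 4 thick, rim 14 high. x and y along its sides. Fixed. Origin: centre of its underside, which lies 8 mm above the table on a plywood board.
- dock_oblong: Dock of the oblong battery: black oblong dish, outer 60 along its x by 88 along its y, inner 52 x 80, floor 4 thick, rim 14 high. Fixed. Origin: centre of its underside, which lies 8 mm above the table on a plywood board.
- side_tray: Side tray: empty bare aluminium tray, outer 250 along its x by 180 along its y, walls 4 thick and 12 high, floor 4 thick. Fixed on the table, left or right of the docks. Origin: centre of its underside. Room for three batteries with space for fingers, for instance at (60, 45), (60, -45) and (-60, 0) mm in its own x, y.
- key_mat: Brown cork mat for the Morse key, 75 along its x by 130 along its y, 4 thick. Fixed on the table, on the other side from the tray. Origin: centre of its underside.
- bottle: Loose brown glass bottle with a cork, diameter 54, 160 high, a bystander at the back. Origin: centre of its underside. Leave it alone.

How it is judged (in metres and radians):
On the way, in this order (a step that is already met when the one before it is completed fails the run):
1. all three batteries stand upright and still in the side tray together, the key not yet moved from its place (x of batt_round in the frame of side_tray between -0.121 and 0.121 m and y of batt_round in the frame of side_tray between -0.086 and 0.086 m and z of batt_round in the frame of side_tray between -0.002 and 0.01 m and angle between each of batt_round, batt_square, batt_oblong's own z axis and vertical below 0.1 rad and linear speed of each of batt_round, batt_square, batt_oblong below 0.03 m/s and angular speed of each of batt_round, batt_square, batt_oblong below 0.3 rad/s and x of batt_square in the frame of side_tray between -0.121 and 0.121 m and y of batt_square in the frame of side_tray between -0.086 and 0.086 m and z of batt_square in the frame of side_tray between -0.002 and 0.01 m and x of batt_oblong in the frame of side_tray between -0.121 and 0.121 m and y of batt_oblong in the frame of side_tray between -0.086 and 0.086 m and z of batt_oblong in the frame of side_tray between -0.002 and 0.01 m and distance of key from where it was at the start of the episode below 0.03 m), for 0.2 s.
2. the Morse key lies on the middle of the cork mat, released, lengthwise with it, while the three batteries are still in the side tray (x of batt_round in the frame of side_tray between -0.121 and 0.121 m and y of batt_round in the frame of side_tray between -0.086 and 0.086 m and z of batt_round in the frame of side_tray between -0.002 and 0.01 m and angle between each of batt_round, batt_square, batt_oblong, key's own z axis and vertical below 0.1 rad and linear speed of each of batt_round, batt_square, batt_oblong, key below 0.03 m/s and angular speed of each of batt_round, batt_square, batt_oblong, key below 0.3 rad/s and x of batt_square in the frame of side_tray between -0.121 and 0.121 m and y of batt_square in the frame of side_tray between -0.086 and 0.086 m and z of batt_square in the frame of side_tray between -0.002 and 0.01 m and x of batt_oblong in the frame of side_tray between -0.121 and 0.121 m and y of batt_oblong in the frame of side_tray between -0.086 and 0.086 m and z of batt_oblong in the frame of side_tray between -0.002 and 0.01 m and horizontal distance between key and key_mat below 0.015 m and z of key in the frame of key_mat between 0.001 and 0.008 m and angle between the y axis of key and the y axis of key_mat, either way round below 0.26 rad and contact force between the fingers and key below 0.1 N), for 0.2 s.
At the end, for the whole second after the job is handed in: Each battery stands upright (within 6 degrees) and at rest on the floor of its own dock, within 15 mm of its centre; the key lies flat and at rest on the cork mat, centre within 15 mm of the mat's centre and long side within 15 degrees of the mat's, either way round (horizontal distance between batt_round and dock_round below 0.015 m and z of batt_round in the frame of dock_round between 0.001 and 0.008 m and angle between each of batt_round, batt_square, batt_oblong, key's own z axis and vertical below 0.1 rad and linear speed of each of batt_round, batt_square, batt_oblong, key below 0.03 m/s and angular speed of each of batt_round, batt_square, batt_oblong, key below 0.3 rad/s and horizontal distance between batt_square and dock_square below 0.015 m and z of batt_square in the frame of dock_square between 0.001 and 0.008 m and horizontal distance between batt_oblong and dock_oblong below 0.015 m and z of batt_oblong in the frame of dock_oblong between 0.001 and 0.008 m and horizontal distance between key and key_mat below 0.015 m and z of key in the frame of key_mat between 0.001 and 0.008 m and angle between the y axis of key and the y axis of key_mat, either way round below 0.26 rad); the robot touches nothing.
It fails at once if a battery or the key is knocked over (tilted by more than about 35 degrees) (angle between any of batt_round, batt_square, batt_oblong, key's own z axis and vertical above 0.6 rad).
It fails at once if the brown bottle is shifted by more than 30 mm or knocked over (distance of bottle from where it was at the start of the episode above 0.03 m or angle between bottle's own z axis and vertical above 0.4 rad).
It also fails if it takes over 144 s, if anything falls off the work surface, if the arm or the gripper's body presses on something with over 40 N, if the wrist force passes 120 N, or if a joint passes its speed limit or range.

ROBOT

A 7-joint arm with a two-finger parallel gripper is mounted at the origin on the work surface. World frame = base frame: x ahead of the robot, y to its left, z up, the work surface at z = 0. Lengths are in mm, angles in degrees, forces in N, time in s.
With the tool pointing down it reaches from about 400 to 850 mm from the base axis. Payload 10.4 kg.
Tool frame: the origin (TCP) lies between the finger pads; the fingertips stand manip.tip_reach ahead of it and the grasp point (between the pads) lies 8 mm behind it (manip.tip_reach is the distance from the TCP to the fingertips, in mm); y points along the fingers, z is the direction in which the jaws open and shut, and the axes are right-handed (so a half turn about y gives the same grasp; the last joint's range is limited). The gripper opens to 87 mm and grips with 3 to 60 N. Pads are 19 mm wide; open, the fingers measure 117 mm over their backs; the gripper's body (75 mm by 190 mm) begins 51 mm behind the grasp point.
Start: joints at [-67.873, 19.034, -3.707, 83.658, 1.238, 77.344, -5.071], TCP at [248.432, 573.526, 233.576] pointing down, gripper open.
Joint ranges: [-148.97, 148.97], [-28.65, 121.19], [-84.17, 76.75], [9.2, 138.47], [-72.65, 252.65], [3.7, 117.97], [-149.18, 149.18]. Speed limits (degrees/s): [127.2, 127.2, 159.86, 159.86, 180, 180, 180].

INTERFACE

Orientations are given as [roll, pitch, yaw] about the fixed x, y, z axes, in that order (R = Rz(yaw) Ry(pitch) Rx(roll)).
In Python, from station import sensors, vision, manip gives the robot as it stands.
- The arm moves only by the tool drive_tool, never from a script. Its argument "commands" is text: rows parted by semicolons, each of 5 numbers parted by spaces: the opening, from 0 (shut) to 1 (fully open), then the shift along the tool's x, y, z in mm, then the turn about the tool's y in degrees. In form: claw dx dy dz twist; .... A call has 1 to 12 rows; each row shifts and turns the commanded pose from where the row before left it, along the tool's axes as they then stand; what a row does not reach is not made up. A row lasts 1/8 s, in which the tool goes at most 62.5 mm and 10.7 degrees, less where a joint would pass 70% of its speed; a pose out of reach is approached as far as the arm can. A call is refused whole if a number of a shift passes 62.5 or a number of a turn 10.7, either way. A call with a gripper value outside its range is refused whole. The fingers move at their own pace and stop on an object; "grip_force" is the grip in N (left out, the last holds). Time passes only in rows, so rows that do not move let the fingers close. It gives the time, the measured TCP pose, the force and the opening at its end, in the units of the state.
- sensors.get_state(): the state, without advancing time (a new reading comes with each control period).
- vision.read_camera(name): name is "scene" or "top"; returns a dict with "pixels" (420x560x3 uint8, blue, green, red), "fx", "fy", "cx", "cy" (pixels), "origin" and "orientation" of the camera in the world. Camera axes: x right, y up, looking along -z (the intrinsics and any distortion apply to the point x, -y, -z); pixel columns grow to the right and rows downward; lengths in mm; the calibration is good to about 2 mm. A picture is of the moment at which its call begins. There is no depth.
- manip.close_job(): hands the job in, once; it reports no verdict.
The state is a dict: "time": time; "joint_positions": joint angles; "qd": joint speeds; "joint_efforts": joint torques, N m; "eef_pos": TCP position; "ee_rot": TCP orientation; "contact_force": force on the tool from outside, world axes, zero at the start; "ft_torque": the same for the moment, N m; "opening": opening from 0.0 (shut) to 1.0 (fully open).
Only numpy, scipy, OpenCV 4.12 (cv2) and the standard library are available. Lean on these libraries where they do the work, as an engineer would, in place of code of your own. Each camera call takes 0.05 s, during which the arm holds its last target.

## Working session

There is one attempt and no reset: what is moved stays moved. The work goes in short steps, Python scripts to look and compute and a tool call to move; the robot and the scene stay as the last step left them, time stands still between calls to the robot, and variables do not carry over. Pictures are saved under pics/ and viewed, and the job is handed in when it is done.

Besides the shell and the picture viewer there is one more tool, called as name(argument=value, ...) on one line, values as JSON. drive_tool: Moves the arm, as the interface text tells. Its arguments: {"type":"object","properties":{"commands":{"type":"string"},"grip_force":{"type":"number"}},"required":["commands"]}

```bash
mkdir -p pics; ls; python3 - <<'E'
from station import sensors, vision, manip
import cv2
print(sensors.get_state(), manip.tip_reach)
for n in ("scene","top"):
    d=vision.read_camera(n)
    print({k:v for k,v in d.items() if k!="pixels"})
    cv2.imwrite(f"pics/{n}0.png",cv2.resize(d["pixels"],None,fx=1.42,fy=1.42,interpolation=cv2.INTER_CUBIC))
E
```

```text
pics
{'time': 0.0, 'joint_positions': array([-67.87260428,  19.07377813,  -3.7081962 ,  83.70463835,
         1.23596511,  77.34470452,  -5.07078358]), 'qd': array([ 0.00583137, -0.04485382, -0.01818183,  0.07284461,  0.14696013,
       -0.06664848, -0.04429937]), 'joint_efforts': array([ 4.21514260e-04, -6.23258615e+01,  2.46090547e-02, -3.89895773e+01,
       -6.14201557e-02,  3.98478890e-02,  1.65924944e-04]), 'eef_pos': array([248.27759198, 573.16454988, 232.74571578]), 'ee_rot': array([-9.00833310e+01, -1.88327877e-03, -2.34204683e+01]), 'contact_force': array([-0.14159635, -0.26185086,  0.08730146]), 'ft_torque': array([0.01267732, 0.01396979, 0.02761613]), 'opening': 1.0005931449390026} 11.0
{'fx': 459.0270467906752, 'fy': 459.0270467906752, 'cx': 286.3497030271347, 'cy': 208.51147466780526, 'origin': array([1027.17320939,  541.94603977,  748.51427014]), 'orientation': array([ 4.51219878e+01, -2.25505729e-02,  1.41273004e+02])}
{'fx': 520.6416050670481, 'fy': 520.6416050670481, 'cx': 280.59921264749926, 'cy': 204.95833998234764, 'origin': array([ 374.70545648,   22.58025479, 1412.84725263]), 'orientation': array([ 10.10810841,  -0.99599007, -90.06961588])}
```

View pics/scene0.png

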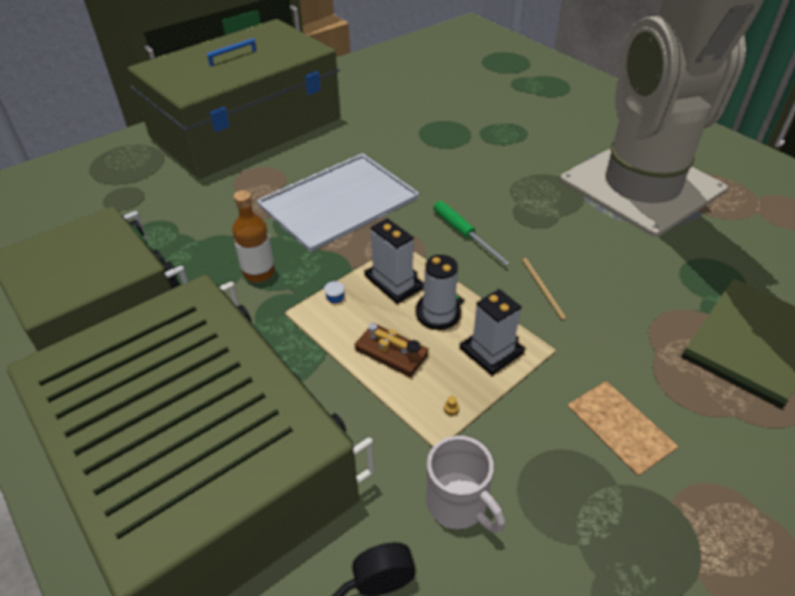

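View pics/top0.png

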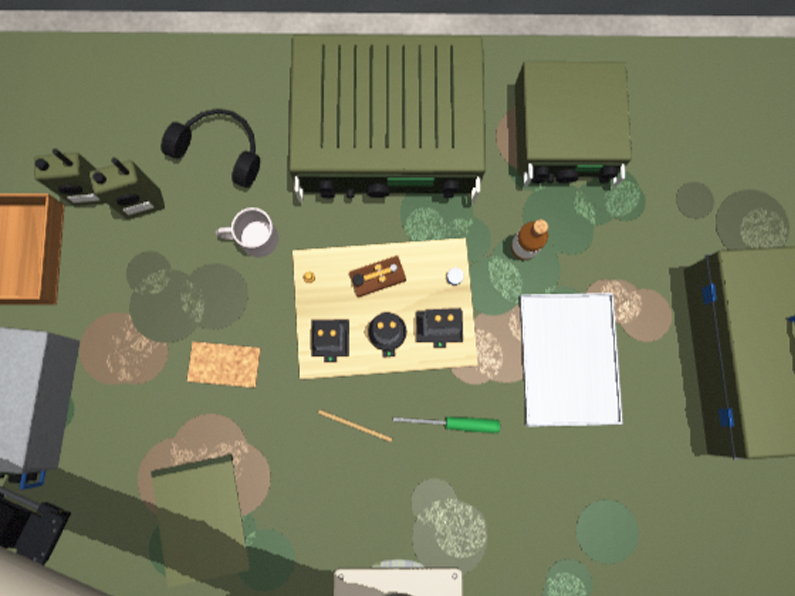

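The top view shows the tray at right (about 520–620, 293–425 enlarged), the mat at left (223, 365), the docks in a row (330, 387 and 440, ~330) and the key behind them at (378, 275). I'll enlarge crops for measuring.

```bash
cat > h.py <<'E'
import numpy as np, cv2
from scipy.spatial.transform import Rotation as R
from station import sensors, vision, manip
def cam(n):
    return vision.read_camera(n)
def ray(d,u,v):
    c=np.array([(u-d["cx"])/d["fx"],-(v-d["cy"])/d["fy"],-1.])
    return np.array(d["origin"]),R.from_euler("xyz",d["orientation"],degrees=True).as_matrix()@c
def px2w(d,u,v,z):
    o,r=ray(d,u,v); return o+r*(z-o[2])/r[2]
def w2px(d,p):
    c=R.from_euler("xyz",d["orientation"],degrees=True).as_matrix().T@(np.array(p,float)-d["origin"])
    return np.array([d["cx"]+d["fx"]*c[0]/-c[2],d["cy"]+d["fy"]*-c[1]/-c[2]])
def crop(d,u0,v0,w,h,s,fn):
    im=cv2.resize(d["pixels"][v0:v0+h,u0:u0+w],None,fx=s,fy=s,interpolation=cv2.INTER_CUBIC)
    for u in range((u0+9)//10*10,u0+w,10):
        x=int((u-u0+.5)*s); cv2.line(im,(x,0),(x,4 if u%50 else 10),(0,0,255),1)
        if u%20==0: cv2.putText(im,str(u),(x-9,22),0,.35,(0,0,255),1)
    for v in range((v0+9)//10*10,v0+h,10):
        y=int((v-v0+.5)*s); cv2.line(im,(0,y),(4,y),(0,0,255),1)
        if v%20==0: cv2.putText(im,str(v),(6,y+4),0,.35,(0,0,255),1)
    cv2.imwrite("pics/"+fn,im)
def st():
    s=sensors.get_state(); print(round(s["time"],2),s["eef_pos"].round(1),s["ee_rot"].round(2),s["contact_force"].round(1),round(s["opening"],3),s["joint_positions"].round(1))
E
python3 - <<'E'
from h import *
import pickle
d=cam("top"); e=cam("scene"); pickle.dump((d,e),open("c0.pkl","wb"))
crop(d,200,160,140,110,5.7,"t1.png"); crop(d,360,195,85,110,5.4,"t2.png"); crop(d,120,225,80,60,8,"t3.png")
crop(e,200,140,190,150,4.2,"s1.png")
E
```

```text
(no output)
```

View pics/t1.png

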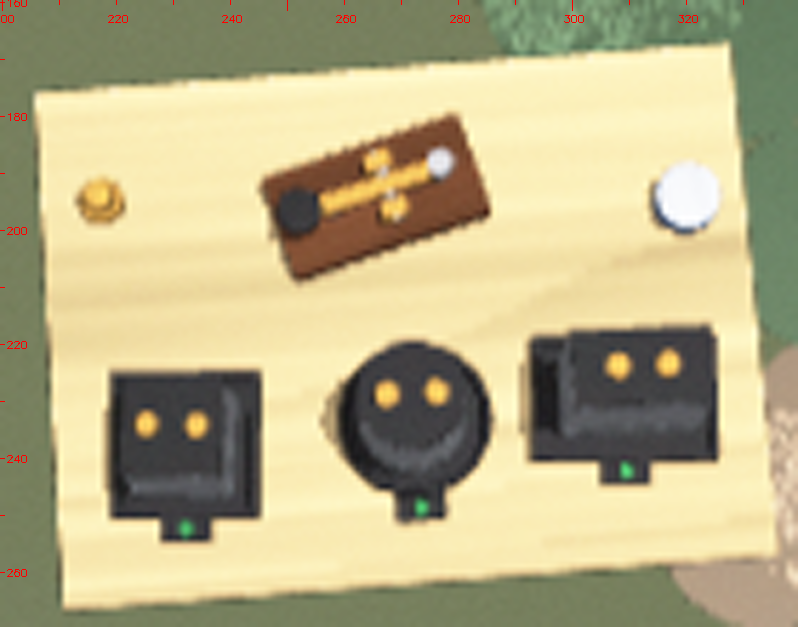

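View pics/t2.png

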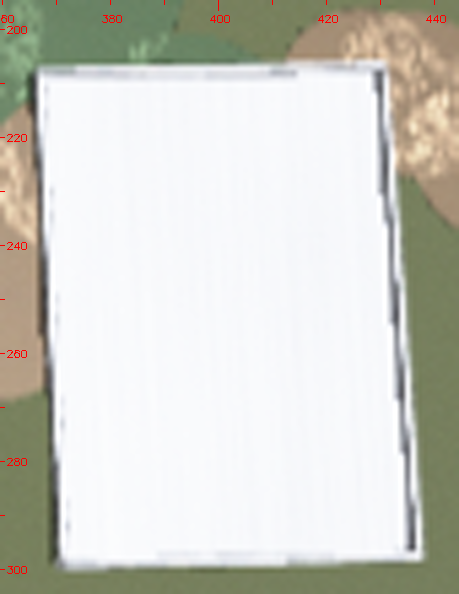

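View pics/t3.png

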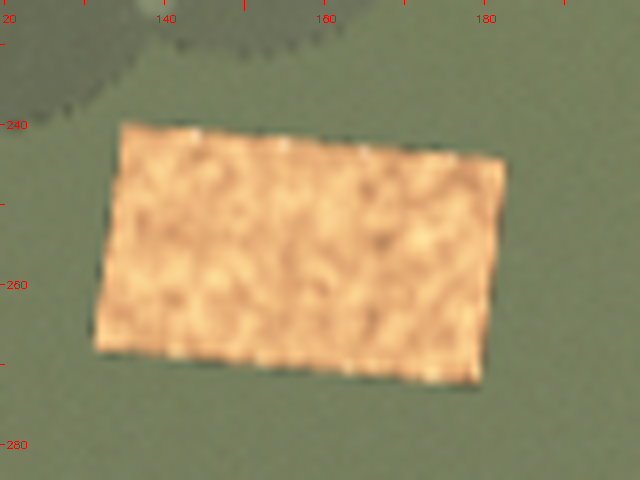

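View pics/s1.png

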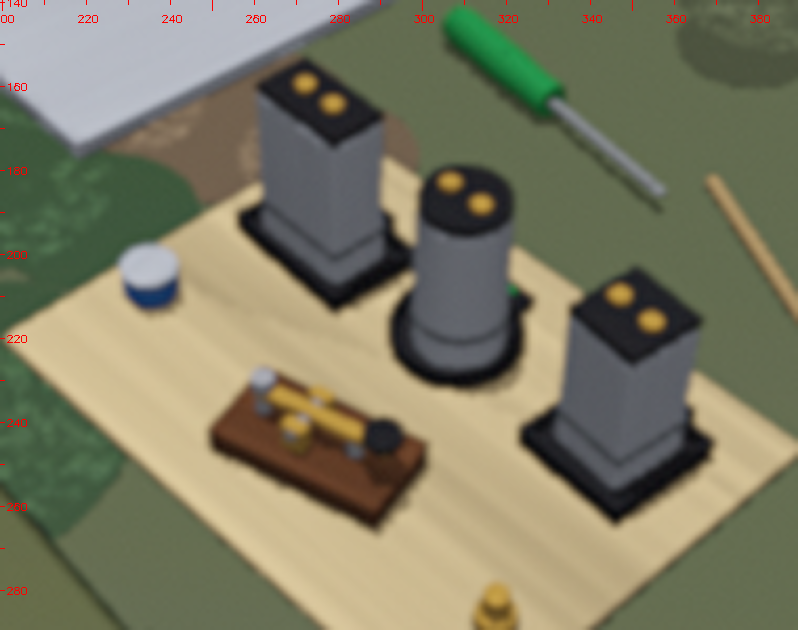

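```bash
cat > m.py <<'E'
from h import *
import pickle
d,e=pickle.load(open("c0.pkl","rb"))
def P(d,pts,u0,v0,s,z): return np.array([px2w(d,u0+(X+.5)/s-.5,v0+(Y+.5)/s-.5,z) for X,Y in pts])
def show(n,q):
    c=q.mean(0)[:2]; L=[np.linalg.norm(q[(i+1)%len(q)]-q[i]) for i in range(len(q))]
    A=[np.degrees(np.arctan2(*(q[(i+1)%len(q)]-q[i])[[1,0]])) for i in range(len(q))]
    print(n,c.round(1),np.round(L,1),np.round(A,1))
t1=lambda p,z:P(d,p,200,160,5.7,z)
show("dsq",t1([(110,370),(262,370),(262,518),(110,518)],22))
show("drd",t1([(337,417),(491,417)],22)); show("drd v",t1([(414,340),(414,494)],22))
show("dob",t1([(528,335),(718,335),(718,462),(528,462)],22))
show("bsq",t1([(147,423),(197,424)],110));show("brd",t1([(387,394),(437,391)],115));show("bob",t1([(618,366),(668,363)],119))
show("key",t1([(262,183),(457,114),(490,212),(298,281)],26))
show("tray",P(d,[(36,68),(384,63),(422,560),(58,568)],360,195,5.4,12))
show("mat",P(d,[(122,123),(505,159),(480,384),(95,348)],120,225,8,4))
s1=lambda p,z:P(e,p,200,140,4.2,z)
print("scene")
show("bsq",s1([(620,294),(652,320)],110));show("brd",s1([(451,182),(482,204)],115));show("bob",s1([(306,83),(333,103)],119))
show("dsq",s1([(518,436),(616,514),(714,442)],22))
show("key base top near",s1([(213,432),(375,514),(427,452)],26))
E
python3 m.py
```

```text
dsq [534.  127.9] [71.7 69.9 71.  69.9] [ -89.9 -179.4   90.     1.1]
drd [546.8  20.7] [72.6 72.6] [-89.9  90.1]
drd v [546.9  20.7] [73.1 73.1] [-1.799e+02  1.000e-01]
dob [555.8 -78.1] [90.2 60.5 89.6 60.4] [-89.9 179.1  90.   -0.3]
bsq [532.9 127.5] [22. 22.] [-91.1  88.9]
brd [546.1  21.7] [22.1 22.1] [-86.5  93.5]
bob [558.1 -80. ] [22.1 22.1] [-86.5  93.5]
key [651.6  38.5] [98.9 50.3 97.  50.5] [ -69.9 -161.8  110.2   20.3]
tray [ 495.6 -327.9] [177.6 248.9 180.2 249.6] [ -89.1 -178.6   91.2    0.8]
mat [485.2 330.2] [130.   75.7 129.4  75.8] [-95.4 175.5  84.7  -4.1]
scene
bsq [534.5 129.9] [21.5 21.5] [ 89.1 -90.9]
brd [548.   24.8] [21.7 21.7] [ 93.5 -86.5]
bob [559.7 -77.5] [21.6 21.6] [ 92.4 -87.6]
dsq [549.9 144.2] [66.  69.4 96.8] [  93.2 -178.1  -41. ]
key base top near [659.1  62.6] [ 95.   46.3 106.3] [ 108.5 -162.3  -45.7]
```

drive_tool(commands="1 20 0 0 6.7;1 20 0 0 6.7;1 20 0 0 6.7;1 20 0 0 6.7;1 20 0 0 6.7;1 20 0 0 6.7;1 20 0 0 6.7;1 20 0 0 6.7;1 20 0 0 6.5;1 20 0 0 6.5", grip_force=30)

```text
time: 1.45
eef_pos: [360.9, 420.8, 233.4]
ee_rot: [-90.0, -0.0, -90.3]
contact_force: [-0.5, 0.8, 0.0]
opening: 0.997
```

```bash
python3 - <<'E'
from h import *
import pickle
st()
d,e=pickle.load(open("c0.pkl","rb"))
# radio front top-edge corners top img (290,175),(484,172) ; scene (210,276),(357,453) -> enlarged 1.42
for z in (80,110,140):
    print(z,[px2w(d,u/1.42,v/1.42,z)[:2].round() for u,v in((290,175),(484,172),(298,203),(478,203))],[px2w(e,u/1.42,v/1.42,z)[:2].round() for u,v in((210,276),(357,453))])
print("bottle",px2w(d,515/1.42,256/1.42,0)[:2],px2w(e,258/1.42,276/1.42,0)[:2])
E
```

```text
1.45 [360.9 420.8 233.4] [-9.001e+01 -1.000e-02 -9.025e+01] [-0.5  0.8  0. ] 0.997 [-62.4   9.9   9.4  95.2  -1.7  75.1 -53. ]
80 [array([833., 203.]), array([ 841., -163.]), array([779., 186.]), array([ 780., -150.])] [array([ 810., -199.]), array([815., 185.])]
110 [array([823., 199.]), array([ 831., -159.]), array([770., 183.]), array([ 771., -146.])] [array([ 820., -166.]), array([825., 201.])]
140 [array([813., 195.]), array([ 820., -154.]), array([761., 179.]), array([ 762., -142.])] [array([ 830., -133.]), array([834., 217.])]
bottle [ 696.90522617 -231.25407578] [ 721.51474221 -237.64828132]
```

drive_tool(commands="1 30 0 12 -1;1 45 0 18 -1;1 45 0 18 -1;1 45 0 18 0;1 45 0 18 0;1 45 0 18 0;1 45 0 18 0;1 45 0 18 0;1 45 0 18 0;1 45 0 18 0;1 45 0 18 0;1 20 0 6 0")

```text
time: 2.95
eef_pos: [580.8, -72.4, 233.4]
ee_rot: [-90.0, -0.1, -87.2]
contact_force: [0.1, 1.6, -1.0]
opening: 0.999
```

```bash
python3 - <<'E'
from h import *
st()
d=cam("top"); crop(d,260,120,130,130,4.6,"a1.png"); e=cam("scene"); crop(e,180,60,190,160,4.2,"a2.png"); st()
E
```

```text
2.95 [580.8 -72.4 233.4] [-9.001e+01 -7.000e-02 -8.720e+01] [ 0.1  1.6 -1. ] 0.999 [-26.1  15.3  34.6  91.7  -8.8  75.8  12.6]
3.05 [580.5 -72.2 233.3] [-9.002e+01 -8.000e-02 -8.726e+01] [-1.8  0.6 -0.4] 0.999 [-26.1  15.3  34.6  91.7  -8.8  75.8  12.5]
```

View pics/a2.png

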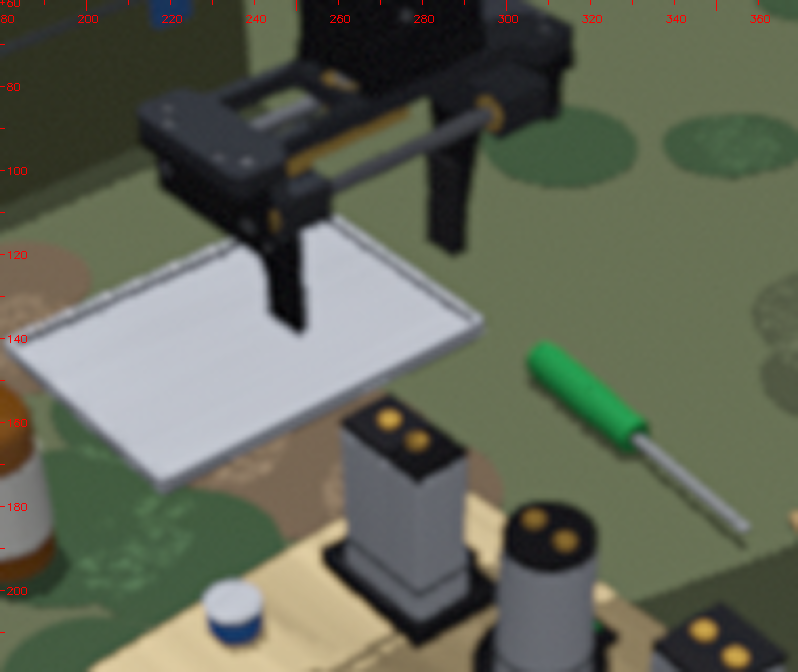

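drive_tool(commands="1 2 0 -10 0;1 3 0 -12 0;1 0.5 15 0 0;1 0 25 0 0;1 0 30 0 0;1 0 30 0 0;1 0 25 0 0;1 0 18 0 0;1 0 10 0 0;1 0 0 0 0")

```text
time: 4.3
eef_pos: [558.7, -75.7, 80.2]
ee_rot: [-90.0, 0.0, -87.0]
contact_force: [-0.0, -0.5, -0.2]
opening: 1.001
```

```bash
python3 - <<'E'
from h import *
st()
e=cam("scene"); crop(e,230,90,150,130,5,"a3.png")
d=cam("top"); crop(d,250,150,150,120,5,"a4.png")
E
```

```text
4.3 [558.7 -75.7  80.2] [-90.03   0.   -87.02] [-0.  -0.5 -0.2] 1.001 [-24.   21.3  32.5 104.5 -13.3  58.   16.8]
```

View pics/a3.png

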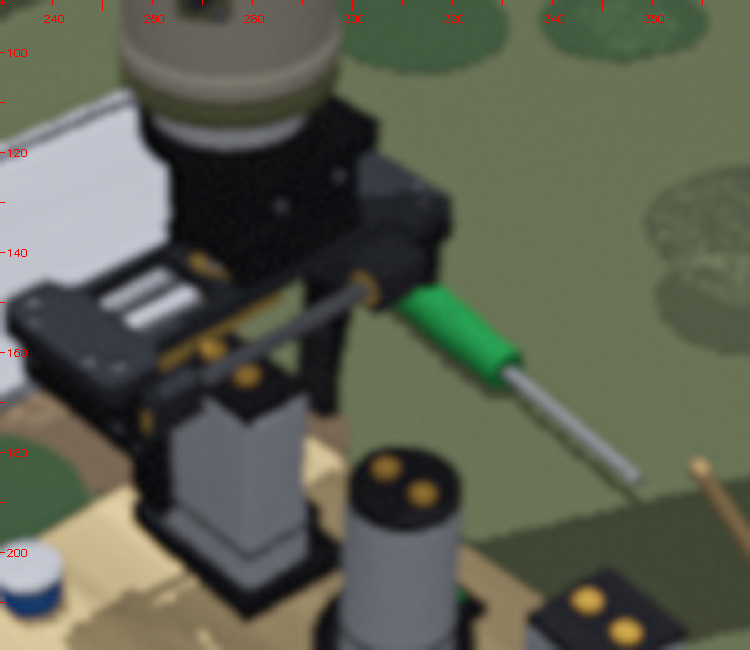

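drive_tool(commands="0 3 0 0 0;0 0 0 0 0;0 0 0 0 0;0 0 0 0 0;0 0 0 0 0;0 0 0 0 0;0 0 0 0 0;0 0 0 0 0", grip_force=30)

```text
time: 5.4
eef_pos: [558.9, -78.8, 80.5]
ee_rot: [-90.0, 0.0, -87.0]
contact_force: [-0.5, 0.6, 0.7]
opening: 0.415
```

drive_tool(commands="0 0 -8 0 0;0 0 -15 0 0;0 0 -20 0 0;0 0 -25 0 0;0 0 -25 0 0;0 0 -20 0 0;0 0 -12 0 0;0 0 0 0 0")

```text
time: 6.4
eef_pos: [559.3, -78.9, 206.4]
ee_rot: [-89.9, 0.0, -87.0]
contact_force: [0.3, 0.8, -5.9]
opening: 0.412
```

```bash
python3 - <<'E'
from h import *
st()
e=cam("scene"); crop(e,180,40,200,160,4,"a5.png")
E
```

```text
6.4 [559.3 -78.9 206.4] [-8.991e+01  1.000e-02 -8.703e+01] [ 0.3  0.8 -5.9] 0.412 [-26.4  13.4  34.8  97.   -8.   72.   13.1]
```

View pics/a5.png

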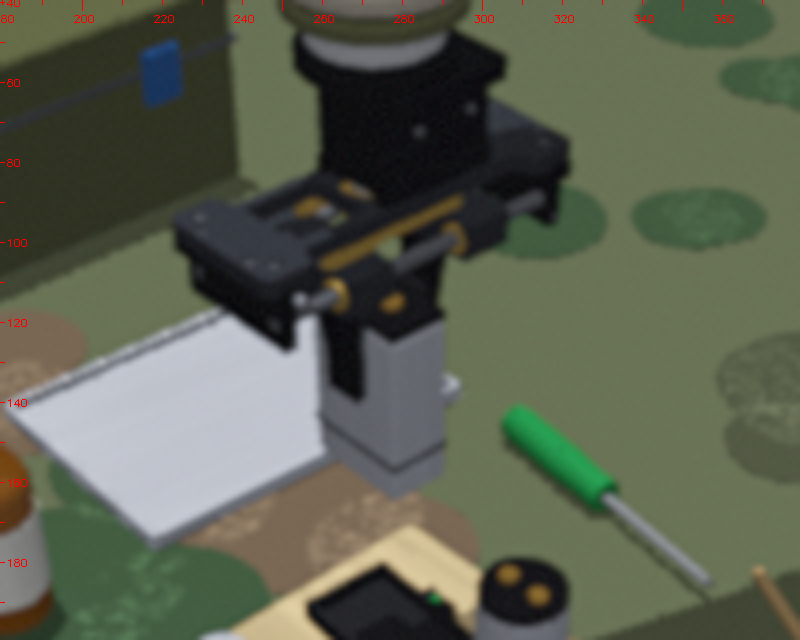

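drive_tool(commands="0 12 0 -1 0;0 25 0 -1.5 0;0 35 0 -2 0;0 40 0 -2 0;0 40 0 -2 0;0 40 0 -2.5 0;0 40 0 -2.5 0;0 30 0 -1.5 0;0 18 0 -1 0;0 10 0 -1 0;0 0 0 0 0")

```text
time: 7.82
eef_pos: [556.9, -369.4, 205.2]
ee_rot: [-90.0, 0.0, -87.0]
contact_force: [0.1, -0.5, -4.4]
opening: 0.408
```

drive_tool(commands="0 0 15 0 0;0 0 25 0 0;0 0 30 0 0;0 0 25 0 0;0 0 15 0 0;0 0 10 0 0;0 0 7 0 0;0 0 0 0 0")

```text
time: 8.82
eef_pos: [557.1, -369.3, 78.5]
ee_rot: [-90.0, 0.0, -87.0]
contact_force: [0.4, 0.0, -4.3]
opening: 0.412
```

```bash
python3 - <<'E'
from h import *
st()
e=cam("scene"); crop(e,160,40,170,150,4,"a6.png")
d=cam("top"); crop(d,340,170,120,140,4.2,"a7.png")
E
```

```text
8.82 [ 557.1 -369.3   78.5] [-9.000e+01  1.000e-02 -8.702e+01] [ 0.4  0.  -4.3] 0.412 [  3.7  35.4  36.5  87.8 -22.5  64.3  48. ]
```

View pics/a6.png

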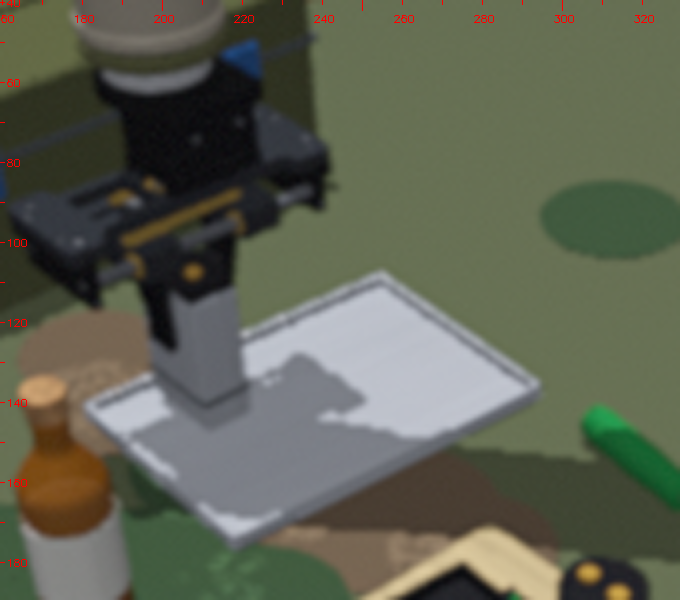

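View pics/a7.png

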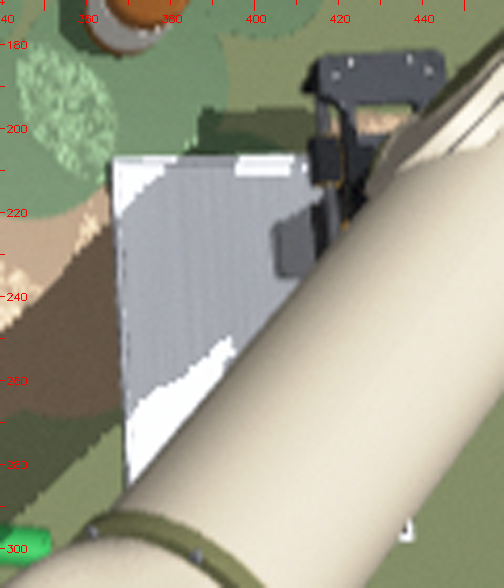

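drive_tool(commands="0 0 3 0 0;0 0 2 0 0;0 0 0.7 0 0;0 0 0 0 0")

```text
time: 9.43
eef_pos: [557.1, -369.3, 72.8]
ee_rot: [-90.0, 0.0, -87.0]
contact_force: [0.3, 0.2, -4.4]
opening: 0.415
```

drive_tool(commands="0 0 0.7 0 0;0 0 0.5 0 0;0 0 0 0 0")

```text
time: 9.8
eef_pos: [557.1, -369.4, 72.5]
ee_rot: [-90.0, 0.0, -87.0]
contact_force: [-3.5, 2.8, 5.1]
opening: 0.409
```

drive_tool(commands="0.7 0 0 0 0;1 0 0 0 0;1 0 0 0 0;1 0 0 0 0;1 0 0 0 0;1 0 -10 0 0;1 0 -25 0 0;1 0 -35 0 0;1 0 -35 0 0;1 0 -25 0 0")

```text
time: 11.05
eef_pos: [557.3, -369.7, 204.2]
ee_rot: [-89.9, -0.1, -87.0]
contact_force: [-0.4, -0.3, -0.6]
opening: 1.0
```

```bash
python3 - <<'E'
from h import *
st()
e=cam("scene"); crop(e,160,40,170,150,4,"a8.png")
E
```

```text
11.05 [ 557.3 -369.7  204.2] [-8.989e+01 -6.000e-02 -8.704e+01] [-0.4 -0.3 -0.6] 1.0 [  2.1  29.3  39.7  80.6 -18.7  76.7  45.4]
```

View pics/a8.png

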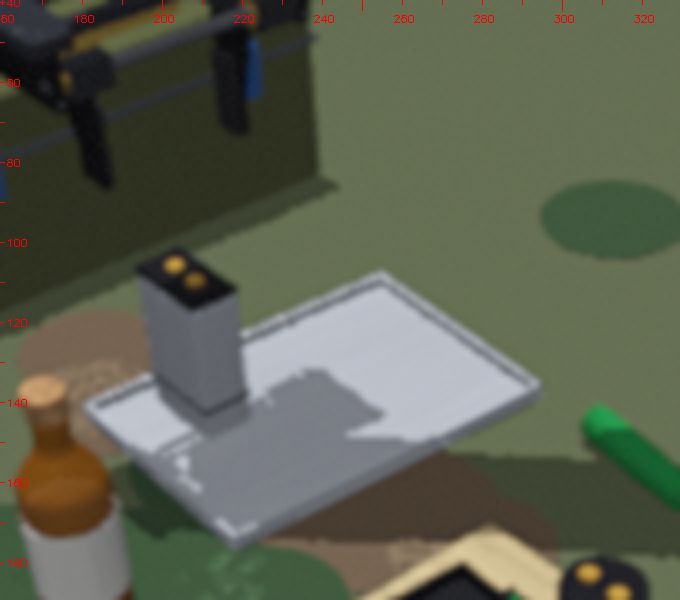

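drive_tool(commands="1 -20 0 0.5 0;1 -40 0 1 0;1 -45 0 1 0;1 -45 0 1 0;1 -45 0 1 0;1 -45 0 1 0;1 -45 0 1 0;1 -45 0 1 0;1 -35 0 1 0;1 -20 0 1 0;1 -8 0 0.6 0;1 0 0 0 0")

```text
time: 12.6
eef_pos: [546.8, 23.4, 201.8]
ee_rot: [-90.0, -0.0, -87.0]
contact_force: [-0.4, -1.1, 0.7]
opening: 1.004
```

drive_tool(commands="1 0 15 0 0;1 0 25 0 0;1 0 30 0 0;1 0 25 0 0;1 0 18 0 0;1 0 11 0 0;1 0 0 0 0")

```text
time: 13.48
eef_pos: [546.5, 23.3, 77.1]
ee_rot: [-90.1, -0.0, -87.0]
contact_force: [0.3, 0.6, 0.2]
opening: 1.001
```

```bash
python3 - <<'E'
from h import *
st()
e=cam("scene"); crop(e,230,90,170,150,4,"a9.png")
E
```

```text
13.47 [546.5  23.3  77.1] [-9.005e+01 -2.000e-02 -8.704e+01] [0.3 0.6 0.2] 1.001 [-33.5  19.2  30.7 107.  -11.6  56.9   5.2]
```

View pics/a9.png

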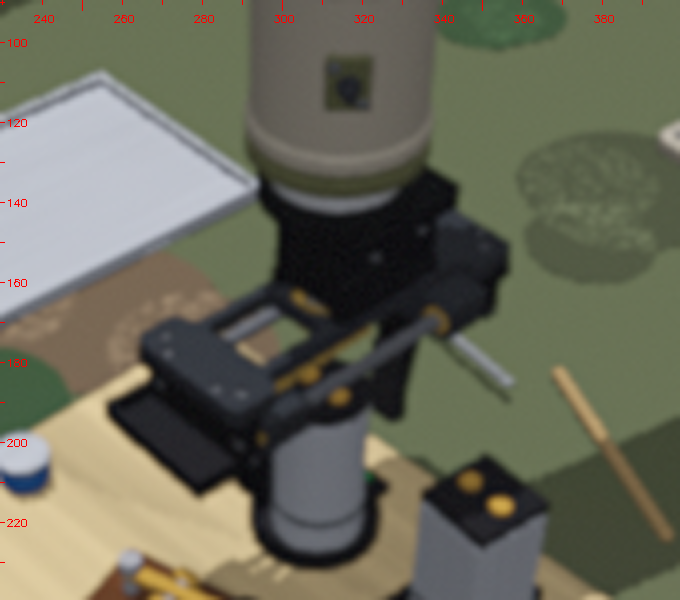

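drive_tool(commands="0 0 0 0 0;0 0 0 0 0;0 0 0 0 0;0 0 0 0 0;0 0 0 0 0;0 0 0 0 0;0 0 0 0 0")

```text
time: 14.4
eef_pos: [546.7, 23.7, 77.6]
ee_rot: [-90.0, 0.0, -87.0]
contact_force: [-1.8, 1.0, 1.8]
opening: 0.566
```

drive_tool(commands="0 0 -8 0 0;0 0 -15 0 0;0 0 -20 0 0;0 0 -25 0 0;0 0 -25 0 0;0 0 -20 0 0;0 0 -17 0 0;0 0 0 0 0")

```text
time: 15.4
eef_pos: [547.4, 23.7, 209.1]
ee_rot: [-89.9, 0.0, -87.0]
contact_force: [-1.1, -0.0, -4.3]
opening: 0.571
```

```bash
python3 - <<'E'
from h import *
st()
e=cam("scene"); crop(e,210,50,170,150,4,"a10.png")
E
```

```text
15.4 [547.4  23.7 209.1] [-8.986e+01  4.000e-02 -8.702e+01] [-1.1 -0.  -4.3] 0.571 [-36.1  10.6  32.7  99.2  -6.   71.8   1. ]
```

View pics/a10.png

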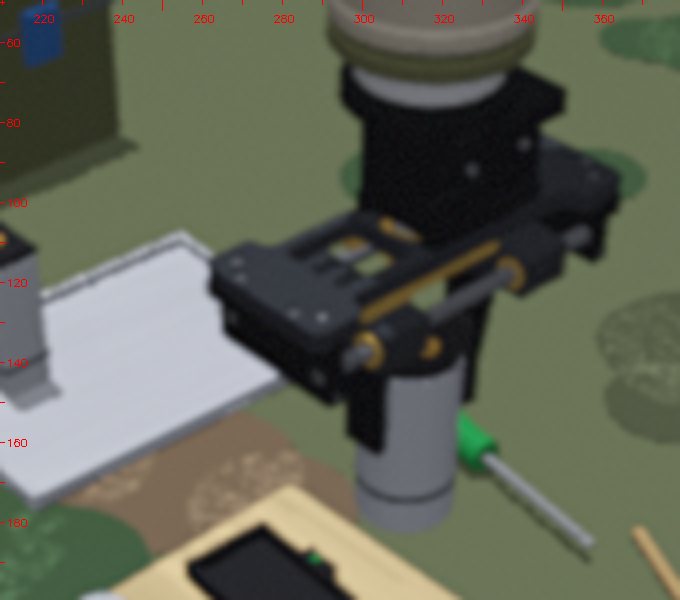

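drive_tool(commands="0 12 0 -1 0;0 25 0 -1.3 0;0 35 0 -1.5 0;0 40 0 -2 0;0 40 0 -2 0;0 40 0 -2 0;0 40 0 -2 0;0 35 0 -1.5 0;0 25 0 -1 0;0 12 0 -1 0;0 0 0 0 0")

```text
time: 16.82
eef_pos: [546.6, -281.4, 207.1]
ee_rot: [-90.1, 0.0, -87.1]
contact_force: [0.5, 1.2, -3.1]
opening: 0.568
```

drive_tool(commands="0 0 15 0 0;0 0 25 0 0;0 0 30 0 0;0 0 25 0 0;0 0 20 0 0;0 0 13 0 0;0 0 7 0 0;0 0 0 0 0")

```text
time: 17.82
eef_pos: [547.3, -280.7, 72.6]
ee_rot: [-90.0, 0.0, -87.0]
contact_force: [-0.2, 0.0, -2.9]
opening: 0.571
```

Floor contact is expected at about z = 69.6.

drive_tool(commands="0 0 2 0 0;0 0 1 0 0;0 0 0.5 0 0;0 0 0.5 0 0;0 0 0 0 0")

```text
time: 18.45
eef_pos: [547.5, -280.9, 69.6]
ee_rot: [-89.9, 0.0, -87.0]
contact_force: [-2.7, 2.0, 7.3]
opening: 0.569
```

drive_tool(commands="0.7 0 0 0 0;1 0 0 0 0;1 0 0 0 0;1 0 0 0 0;1 0 0 0 0;1 0 -10 0 0;1 0 -25 0 0;1 0 -35 0 0;1 0 -35 0 0;1 0 -30 0 0;1 0 0 0 0")

```text
time: 19.82
eef_pos: [548.3, -281.6, 206.8]
ee_rot: [-89.7, -0.1, -87.0]
contact_force: [-0.2, -0.5, -0.8]
opening: 1.0
```

```bash
python3 - <<'E'
from h import *
st()
e=cam("scene"); crop(e,160,40,170,150,4,"a11.png")
E
```

```text
19.82 [ 548.3 -281.6  206.8] [-89.74  -0.09 -87.04] [-0.2 -0.5 -0.8] 1.0 [ -9.2  22.   41.6  89.4 -15.   74.1  37.4]
```

View pics/a11.png

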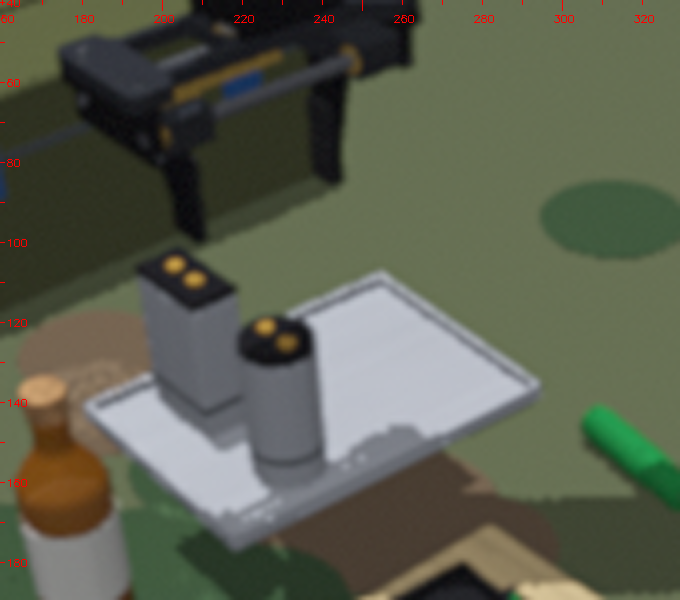

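drive_tool(commands="1 -20 0 0.5 0;1 -40 0 0.7 0;1 -45 0 0.8 0;1 -45 0 0.8 0;1 -45 0 0.8 0;1 -45 0 0.8 0;1 -45 0 0.8 0;1 -45 0 0.8 0;1 -40 0 0.5 0;1 -27 0 0.4 0;1 -13 0 0 0;1 0 0 0 4")

```text
time: 21.38
eef_pos: [532.5, 129.5, 203.0]
ee_rot: [-90.1, -0.0, -91.0]
contact_force: [0.8, -0.5, 0.5]
opening: 1.0
```

drive_tool(commands="1 0 15 0 0;1 0 25 0 0;1 0 25 0 0;1 0 25 0 0;1 0 20 0 0;1 0 15 0 0;1 0 6 0 0;1 0 0 0 0")

```text
time: 22.38
eef_pos: [532.8, 128.9, 72.5]
ee_rot: [-90.0, -0.0, -91.0]
contact_force: [0.3, 0.2, 0.2]
opening: 1.0
```

```bash
python3 - <<'E'
from h import *
st()
e=cam("scene"); crop(e,260,120,170,150,4,"a12.png")
E
```

```text
22.38 [532.8 128.9  72.5] [-9.001e+01 -1.000e-02 -9.102e+01] [0.3 0.2 0.2] 1.0 [-42.6  19.4  28.4 107.  -10.9  56.3 -10.5]
```

View pics/a12.png

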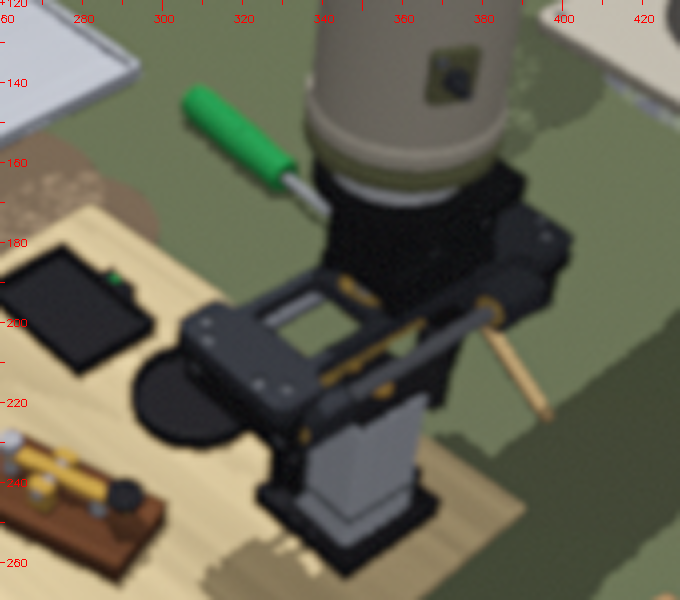

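drive_tool(commands="0 0 0 0 0;0 0 0 0 0;0 0 0 0 0;0 0 0 0 0;0 0 0 0 0;0 0 0 0 0;0 0 0 0 0")

```text
time: 23.3
eef_pos: [532.8, 129.1, 72.7]
ee_rot: [-90.0, 0.0, -91.0]
contact_force: [-0.3, -0.4, 1.4]
opening: 0.525
```

drive_tool(commands="0 0 -8 0 0;0 0 -15 0 0;0 0 -20 0 0;0 0 -25 0 0;0 0 -25 0 0;0 0 -20 0 0;0 0 -20 0 0;0 0 0 0 0")

```text
time: 24.3
eef_pos: [533.7, 129.2, 207.6]
ee_rot: [-89.8, 0.1, -91.0]
contact_force: [-0.1, -0.3, -4.3]
opening: 0.525
```

```bash
python3 - <<'E'
from h import *
st()
e=cam("scene"); crop(e,260,80,170,150,4,"a13.png")
E
```

```text
24.3 [533.7 129.2 207.6] [-89.83   0.1  -91.04] [-0.1 -0.3 -4.3] 0.525 [-45.1  10.6  30.3  99.1  -5.7  71.6 -14.5]
```

View pics/a13.png

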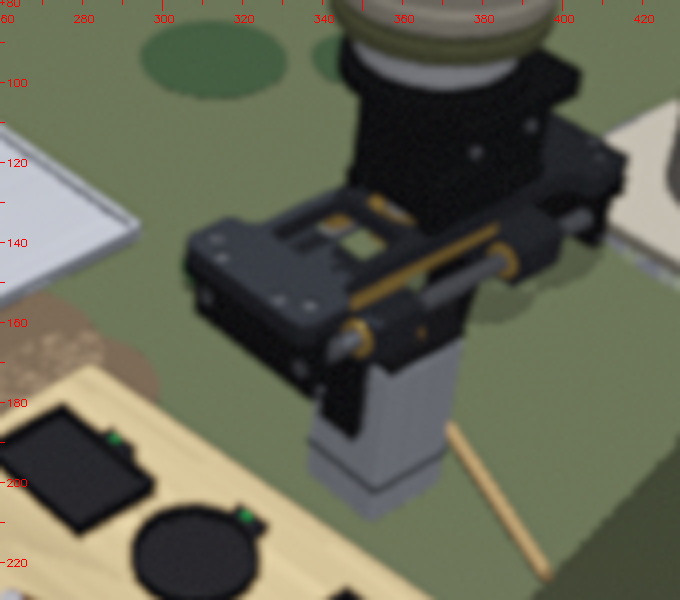

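drive_tool(commands="0 15 0 -3 0;0 30 0 -6 0;0 45 0 -9 0;0 45 0 -9 0;0 45 0 -9 0;0 45 0 -9 0;0 45 0 -9 0;0 45 0 -9 0;0 45 0 -9 0;0 45 0 -9 0;0 35 0 -6 0;0 18 0 -3 0")

```text
time: 25.85
eef_pos: [432.2, -329.9, 204.9]
ee_rot: [-90.1, -0.0, -91.2]
contact_force: [1.0, 0.0, -5.2]
opening: 0.526
```

drive_tool(commands="0 0 0 0 0;0 0 15 0 0;0 0 25 0 0;0 0 30 0 0;0 0 25 0 0;0 0 20 0 0;0 0 13 0 0;0 0 5 0 0;0 0 0 0 0")

```text
time: 26.98
eef_pos: [434.8, -327.3, 72.8]
ee_rot: [-90.0, -0.0, -91.0]
contact_force: [-0.7, 0.8, -4.7]
opening: 0.529
```

Contact expected at z ≈ 64.7.

drive_tool(commands="0 0 4 0 0;0 0 2.5 0 0;0 0 1 0 0;0 0 0.5 0 0;0 0 0.5 0 0;0 0 0 0 0")

```text
time: 27.72
eef_pos: [434.7, -327.3, 64.7]
ee_rot: [-90.0, 0.0, -91.0]
contact_force: [-3.2, 3.0, 5.7]
opening: 0.526
```

drive_tool(commands="0.7 0 0 0 0;1 0 0 0 0;1 0 0 0 0;1 0 0 0 0;1 0 0 0 0;1 0 -10 0 0;1 0 -25 0 0;1 0 -35 0 0;1 0 -35 0 0;1 0 -40 0 0;1 0 0 0 0")

```text
time: 29.1
eef_pos: [435.8, -328.4, 212.4]
ee_rot: [-89.7, -0.1, -91.0]
contact_force: [-0.1, -0.4, -1.5]
opening: 1.001
```

```bash
python3 - <<'E'
from h import *
import pickle
st()
e=cam("scene"); d=cam("top"); pickle.dump((d,e),open("c1.pkl","wb")); crop(e,150,60,250,190,3.2,"a14.png"); crop(d,200,160,140,110,5.7,"a15.png")
E
```

```text
29.1 [ 435.8 -328.4  212.4] [-8.970e+01 -9.000e-02 -9.104e+01] [-0.1 -0.4 -1.5] 1.001 [-13.2  12.4  52.4 100.  -10.4  72.3  40.6]
```

View pics/a14.png

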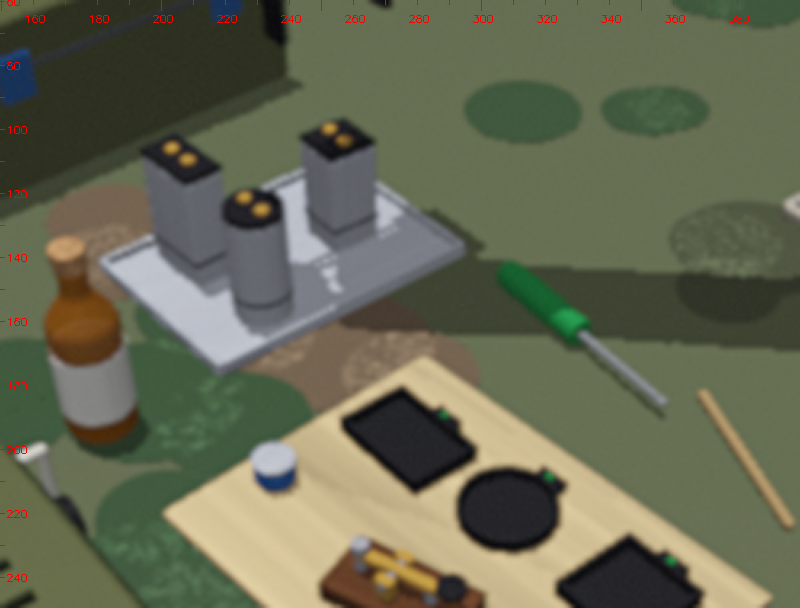

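View pics/a15.png

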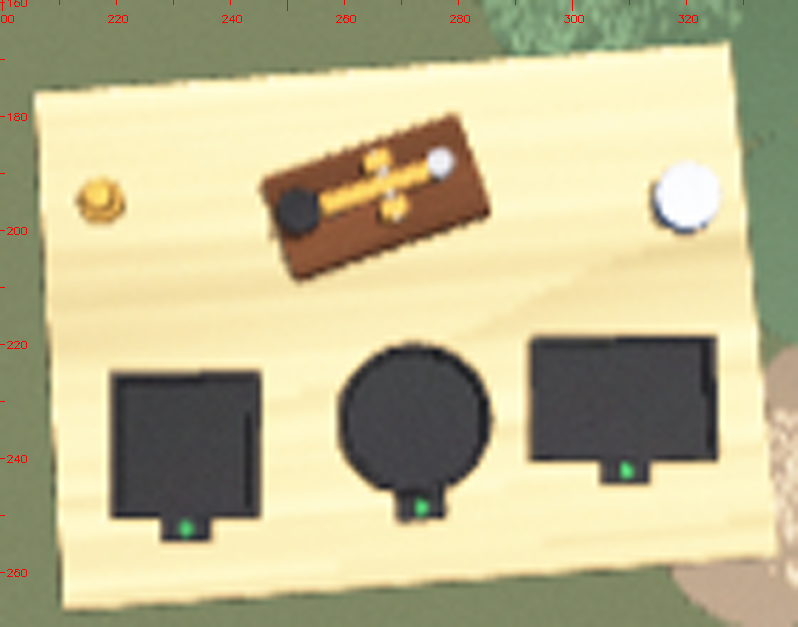

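drive_tool(commands="0.8 -17 0 10 0;0.8 -36 0 20 0;0.8 -36 0 20 0;0.8 -36 0 20 0;0.8 -36 0 20 0;0.8 -36 0 20 0;0.8 -36 0 20 0;0.8 -36 0 20 0;0.8 -36 0 20 0;0.8 -36 0 20 0;0.8 -21 0 14 0;0.8 -10 0 6 0")

```text
time: 30.7
eef_pos: [651.1, 42.3, 207.5]
ee_rot: [-90.1, -0.0, -90.9]
contact_force: [0.6, -0.2, 1.1]
opening: 0.8
```

drive_tool(commands="0.8 0 0 0 -6;0.8 0 10 0 -8;0.8 0 20 0 -6.5;0.8 0 30 0 0;0.8 0 30 0 0;0.8 0 20 0 0;0.8 0 10 0 0;0.8 0 0 0 0")

```text
time: 31.7
eef_pos: [651.1, 40.7, 88.9]
ee_rot: [-90.0, -0.0, -70.5]
contact_force: [-0.4, 0.9, -0.0]
opening: 0.793
```

```bash
python3 - <<'E'
from h import *
st()
e=cam("scene"); d=cam("top"); crop(e,200,130,170,150,4,"a16.png"); crop(d,200,140,140,110,5,"a17.png")
E
```

```text
31.7 [651.1  40.7  88.9] [-90.04  -0.   -70.54] [-0.4  0.9 -0. ] 0.793 [-31.9  31.9  33.2  89.9 -18.8  63.9  25.1]
```

View pics/a16.png

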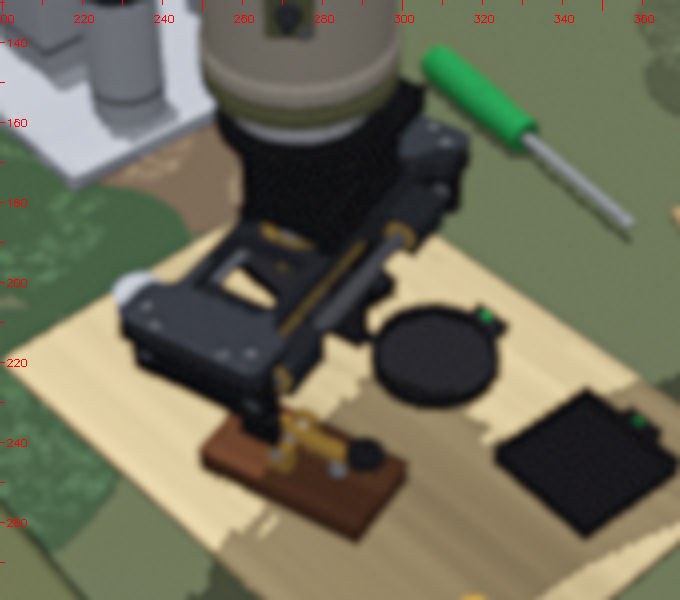

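View pics/a17.png

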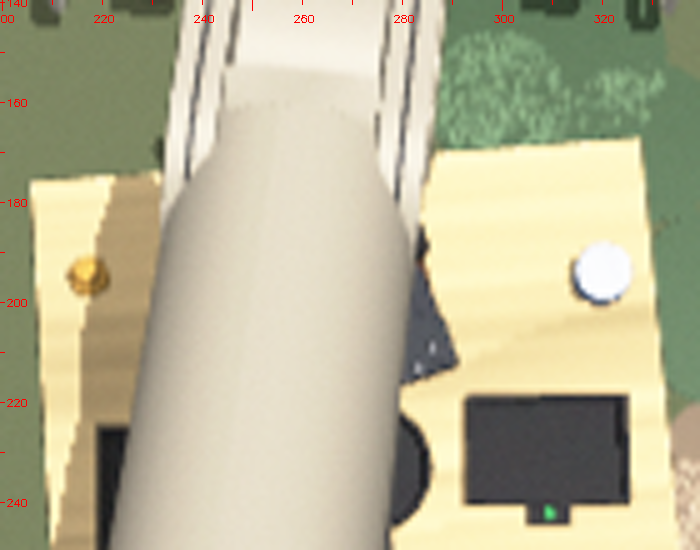

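drive_tool(commands="0.9 0 5 0 0;0.9 0 15 0 0;0.9 0 15 0 0;0.9 0 10 0 0;0.9 0 5 0 0;0.9 0 0 0 0")

```text
time: 32.55
eef_pos: [651.2, 40.9, 38.8]
ee_rot: [-90.0, 0.0, -70.5]
contact_force: [0.7, 0.2, 0.3]
opening: 0.895
```

```bash
python3 - <<'E'
from h import *
st()
e=cam("scene"); crop(e,210,150,130,120,5,"a18.png")
E
```

```text
32.55 [651.2  40.9  38.8] [-90.03   0.   -70.53] [0.7 0.2 0.3] 0.895 [-30.9  35.2  31.7  91.8 -20.7  59.   26.4]
```

View pics/a18.png

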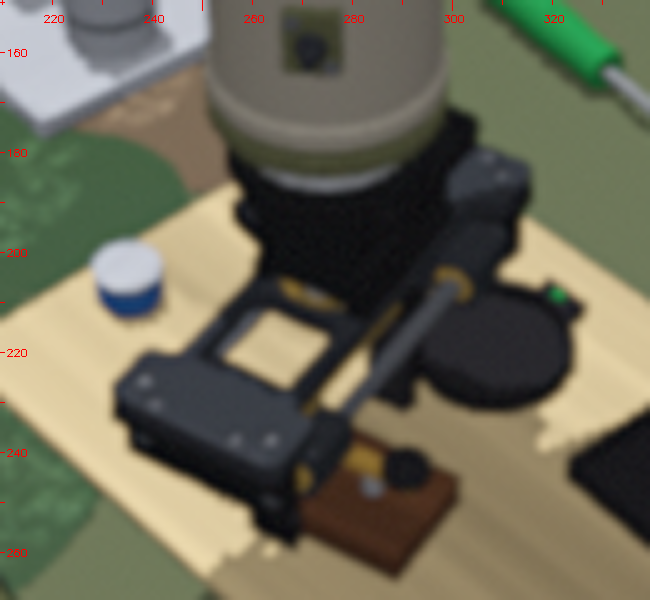

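drive_tool(commands="0.9 0 8 0 0;0.9 0 6 0 0;0.9 0 3 0 0;0.9 0 0 0 0;0 0 0 0 0;0 0 0 0 0;0 0 0 0 0;0 0 0 0 0;0 0 0 0 0;0 0 0 0 0;0 0 0 0 0", grip_force=35)

```text
time: 33.98
eef_pos: [651.4, 41.1, 22.2]
ee_rot: [-90.0, 0.0, -70.5]
contact_force: [0.8, 1.5, 0.8]
opening: 0.594
```

```bash
python3 - <<'E'
from h import *
st()
e=cam("scene"); crop(e,210,150,130,120,5,"a19.png")
E
```

```text
33.98 [651.4  41.1  22.2] [-89.98   0.   -70.52] [0.8 1.5 0.8] 0.594 [-30.5  36.3  31.2  92.3 -21.3  57.4  26.8]
```

View pics/a19.png

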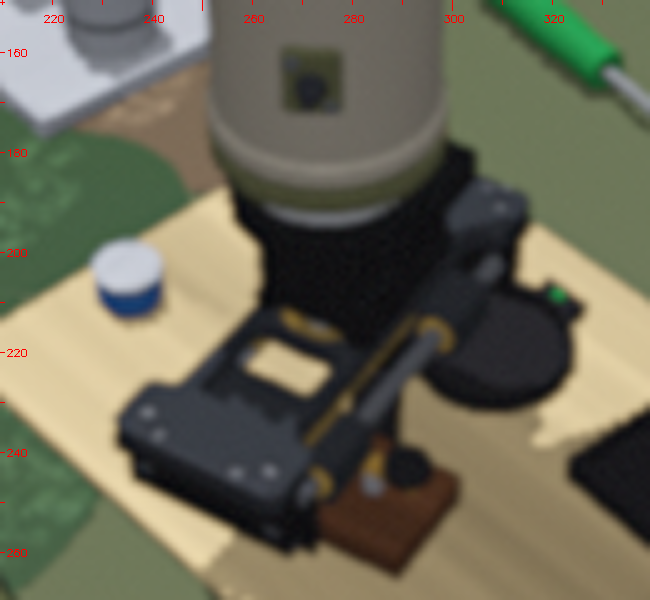

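drive_tool(commands="0 0 -4 0 0;0 0 -8 0 0;0 0 -15 0 0;0 0 -20 0 0;0 0 -20 0 0;0 0 -20 0 0;0 0 -13 0 0;0 0 0 0 0")

```text
time: 35.02
eef_pos: [651.9, 41.0, 123.4]
ee_rot: [-89.9, -0.0, -70.5]
contact_force: [0.9, 0.3, -5.0]
opening: 0.588
```

```bash
python3 - <<'E'
from h import *
st()
e=cam("scene"); crop(e,210,100,130,120,5,"a20.png")
E
```

```text
35.02 [651.9  41.  123.4] [-8.989e+01 -1.000e-02 -7.052e+01] [ 0.9  0.3 -5. ] 0.588 [-32.6  29.9  34.1  88.3 -17.7  67.2  24.3]
```

View pics/a20.png

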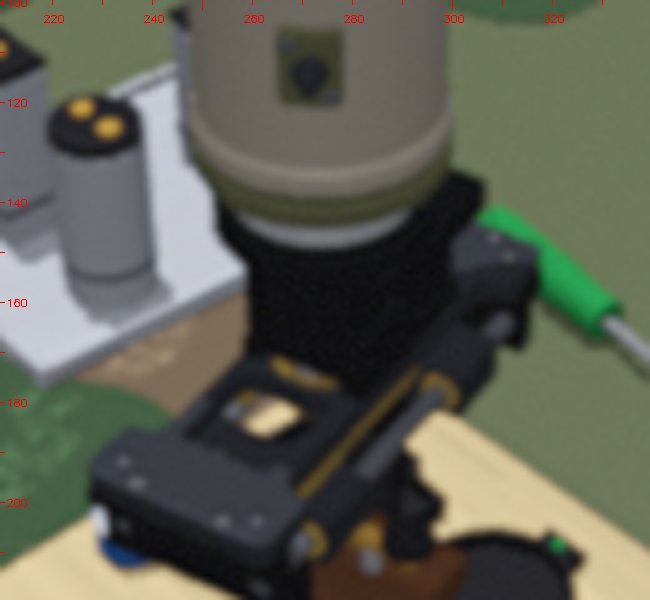

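drive_tool(commands="0 -14 0 -2.5 0;0 -30 0 -5.5 0;0 -40 0 -7 0;0 -40 0 -7 0;0 -40 0 -7 0;0 -40 0 -7 0;0 -40 0 -7 0;0 -40 0 -7 0;0 -30 0 -6 0;0 -15 0 -3.5 0;0 0 0 0 0")

```text
time: 36.45
eef_pos: [484.6, 332.0, 121.7]
ee_rot: [-90.0, -0.0, -70.4]
contact_force: [0.2, -0.6, -5.7]
opening: 0.594
```

drive_tool(commands="0 0 10 0 5;0 0 15 0 7;0 0 15 0 7;0 0 15 0 5.4;0 0 15 0 0;0 0 10 0 0;0 0 0 0 0")

```text
time: 37.33
eef_pos: [485.4, 330.6, 41.5]
ee_rot: [-90.0, -0.1, -94.9]
contact_force: [0.9, 0.6, -4.5]
opening: 0.592
```

```bash
python3 - <<'E'
from h import *
st()
e=cam("scene"); d=cam("top"); crop(e,350,170,200,150,4,"a21.png"); crop(d,110,205,110,90,7,"a22.png")
E
```

```text
37.33 [485.4 330.6  41.5] [-9.004e+01 -6.000e-02 -9.489e+01] [ 0.9  0.6 -4.5] 0.592 [-64.3  27.4  31.8 102.3 -17.2  55.3 -30.4]
```

View pics/a21.png

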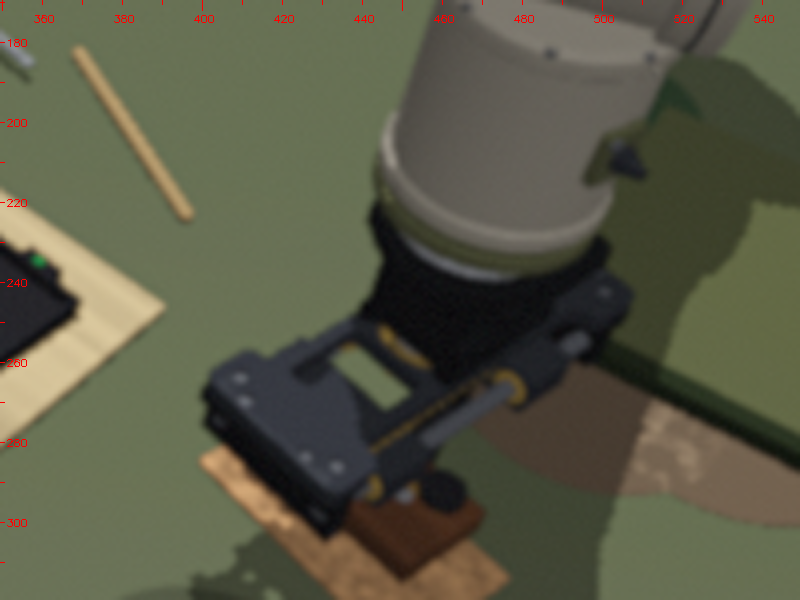

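View pics/a22.png

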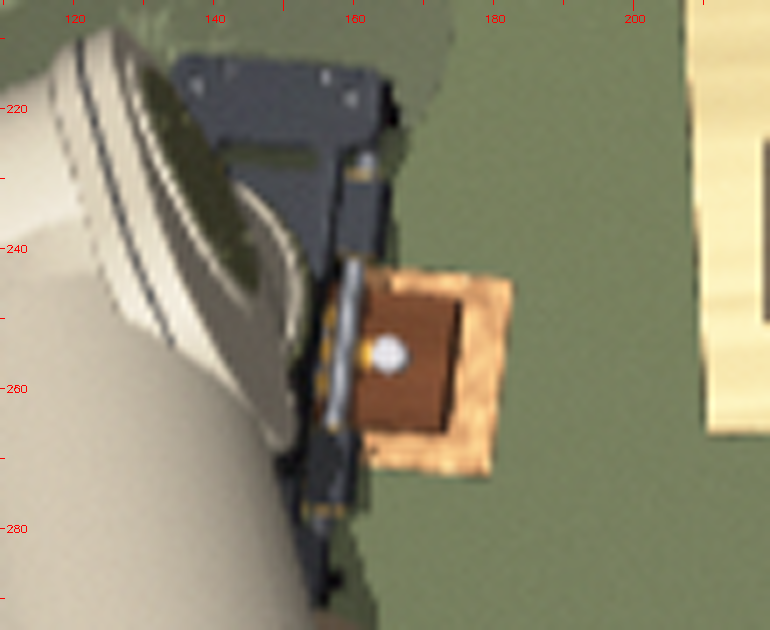

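drive_tool(commands="0 0 8 0 0;0 0 8 0 0;0 0 4 0 0;0 0 2 0 0;0 0 1 0 0;0 0 0.5 0 0;0 0 0 0 0")

```text
time: 38.3
eef_pos: [485.6, 331.4, 18.8]
ee_rot: [-90.0, 0.0, -94.9]
contact_force: [0.2, -0.0, -5.6]
opening: 0.597
```

drive_tool(commands="0 0 0.6 0 0;0 0 0.6 0 0;0 0 0 0 0")

```text
time: 38.67
eef_pos: [485.6, 331.4, 18.2]
ee_rot: [-90.0, 0.0, -94.9]
contact_force: [-3.2, -1.6, 4.7]
opening: 0.599
```

drive_tool(commands="0.75 0 0 0 0;0.95 0 0 0 0;0.95 0 0 0 0;0.95 0 0 0 0;0.95 0 -5 0 0;0.95 0 -15 0 0;0.95 0 -30 0 0;0.95 0 -40 0 0;0.95 0 -50 0 0;0.95 0 -50 0 0;0.95 0 0 0 0")

```text
time: 40.05
eef_pos: [487.5, 332.1, 212.7]
ee_rot: [-89.7, 0.4, -95.0]
contact_force: [-0.5, 0.5, -0.6]
opening: 0.951
```

```bash
python3 - <<'E'
from h import *
st()
e=cam("scene"); d=cam("top"); crop(e,350,170,200,150,4,"a23.png"); crop(d,110,205,110,90,7,"a24.png")
E
```

```text
40.05 [487.5 332.1 212.7] [-89.71   0.36 -94.96] [-0.5  0.5 -0.6] 0.951 [-68.2  16.6  36.   93.1 -10.2  73.1 -35.5]
```

View pics/a23.png

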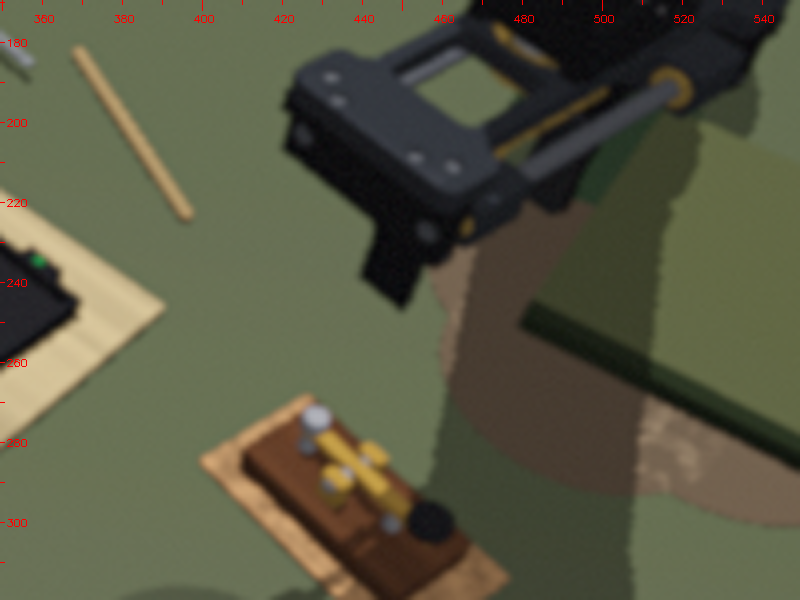

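View pics/a24.png

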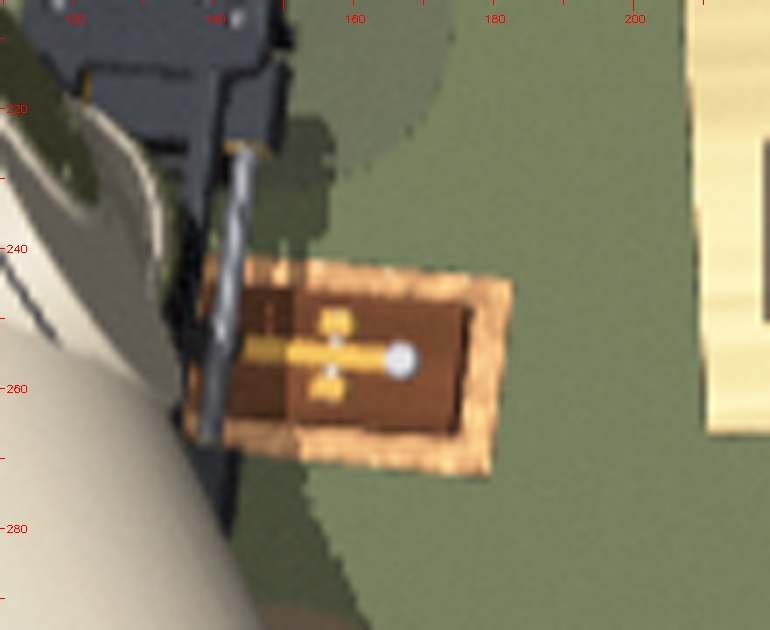

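drive_tool(commands="1 0 0 0 -4;1 20 0 -1 0;1 40 0 -2.5 0;1 50 0 -3 0;1 50 0 -3 0;1 50 0 -3 0;1 50 0 -3 0;1 50 0 -3 0;1 50 0 -3 0;1 50 0 -3 0;1 50 0 -3 0;1 50 0 -3 0")

```text
time: 41.65
eef_pos: [444.9, -180.4, 206.6]
ee_rot: [-90.0, 0.1, -91.1]
contact_force: [0.7, 0.2, -0.8]
opening: 0.998
```

drive_tool(commands="1 50 0 -4 0;1 45 0 -3 0;1 30 0 -2 0;1 15 0 -1 0;1 0 0 0 0;1 0 0 0 0")

```text
time: 42.4
eef_pos: [433.9, -317.4, 207.0]
ee_rot: [-90.0, 0.1, -91.0]
contact_force: [0.0, 0.5, -0.2]
opening: 0.998
```

drive_tool(commands="1 10 0 1 0;1 0 15 0 0;1 0 25 0 0;1 0 30 0 0;1 0 30 0 0;1 0 22 0 0;1 0 14 0 0;1 0 6 0 0;1 0 0 0 0")

```text
time: 43.52
eef_pos: [435.4, -327.9, 65.5]
ee_rot: [-90.0, 0.0, -90.9]
contact_force: [-0.2, -0.2, 0.2]
opening: 0.996
```

```bash
python3 - <<'E'
from h import *
st()
e=cam("scene"); crop(e,160,40,170,150,4,"a25.png")
E
```

```text
43.52 [ 435.4 -327.9   65.5] [-90.     0.   -90.92] [-0.2 -0.2  0.2] 0.996 [-14.4  28.2  57.4 108.7 -27.9  58.4  54.2]
```

View pics/a25.png

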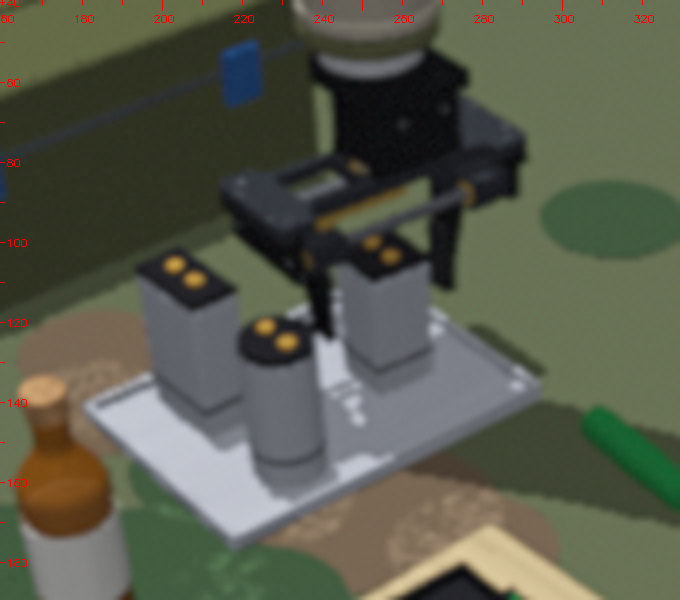

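drive_tool(commands="0 -0.6 0 -0.5 0;0 0 0 0 0;0 0 0 0 0;0 0 0 0 0;0 0 0 0 0;0 0 0 0 0;0 0 0 0 0", grip_force=30)

```text
time: 44.45
eef_pos: [434.9, -327.4, 65.4]
ee_rot: [-90.0, 0.0, -90.9]
contact_force: [0.5, -0.2, 0.9]
opening: 0.529
```

drive_tool(commands="0 0 -8 0 0;0 0 -15 0 0;0 0 -20 0 0;0 0 -25 0 0;0 0 -25 0 0;0 0 -20 0 0;0 0 -22 0 0;0 0 0 0 0")

```text
time: 45.45
eef_pos: [435.5, -327.9, 202.0]
ee_rot: [-89.8, -0.0, -90.9]
contact_force: [0.2, 0.8, -5.4]
opening: 0.53
```

drive_tool(commands="0 -15 0 3 0;0 -30 0 6 0;0 -45 0 9 0;0 -45 0 9 0;0 -45 0 9 0;0 -45 0 9 0;0 -45 0 9 0;0 -45 0 9 0;0 -45 0 9 0;0 -45 0 9 0;0 -35 0 6 0;0 -18 0 3 0")

```text
time: 46.95
eef_pos: [531.8, 131.1, 199.5]
ee_rot: [-90.1, -0.0, -90.8]
contact_force: [0.0, -0.6, -5.5]
opening: 0.522
```

drive_tool(commands="0 0 0 0 0;0 0 15 0 0;0 0 25 0 0;0 0 30 0 0;0 0 20 0 0;0 0 12 0 0;0 0 0 0 0")

```text
time: 47.82
eef_pos: [532.0, 128.6, 98.0]
ee_rot: [-90.0, -0.0, -91.0]
contact_force: [-1.0, 0.5, -3.7]
opening: 0.529
```

```bash
python3 - <<'E'
from h import *
st()
e=cam("scene"); crop(e,260,110,170,150,4,"a26.png")
E
```

```text
47.83 [532.  128.6  98. ] [-9.004e+01 -3.000e-02 -9.096e+01] [-1.   0.5 -3.7] 0.529 [-63.3  23.5  54.5 106.8 -21.7  60.9  -1.1]
```

View pics/a26.png

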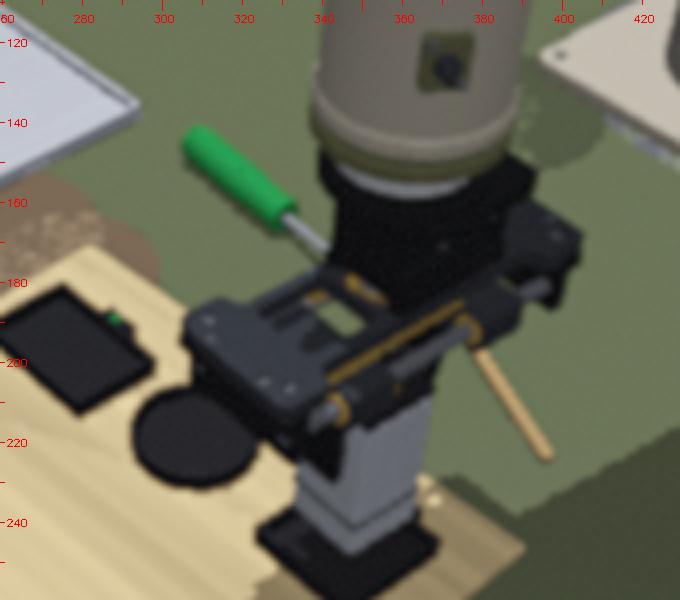

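drive_tool(commands="0 -0.5 8 1.2 0;0 0 8 0 0;0 0 5 0 0;0 0 2.5 0 0;0 0 0.8 0 0;0 0 0 0 0")

```text
time: 48.62
eef_pos: [533.5, 129.6, 74.3]
ee_rot: [-90.0, 0.0, -90.9]
contact_force: [0.1, 0.4, -4.3]
opening: 0.52
```

drive_tool(commands="0 0 0.7 0 0;0 0 0.7 0 0;0 0 0 0 0")

```text
time: 49.0
eef_pos: [533.6, 129.7, 73.4]
ee_rot: [-90.0, 0.0, -90.9]
contact_force: [-3.0, -0.6, 5.3]
opening: 0.526
```

Contact is at 73.4, as predicted. I'll release it and go up.

drive_tool(commands="0.7 0 0 0 0;1 0 0 0 0;1 0 0 0 0;1 0 0 0 0;1 0 0 0 0;1 0 -10 0 0;1 0 -25 0 0;1 0 -35 0 0;1 0 -35 0 0;1 0 -30 0 0;1 0 0 0 0")

```text
time: 50.38
eef_pos: [534.7, 129.7, 210.2]
ee_rot: [-89.8, 0.1, -90.9]
contact_force: [0.6, -0.3, -0.2]
opening: 0.998
```

```bash
python3 - <<'E'
from h import *
st()
e=cam("scene"); crop(e,260,110,170,150,4,"a27.png")
E
```

```text
50.38 [534.7 129.7 210.2] [-89.81   0.13 -90.94] [ 0.6 -0.3 -0.2] 0.998 [-68.8  15.5  59.7  99.7 -14.1  72.6  -6.7]
```

View pics/a27.png

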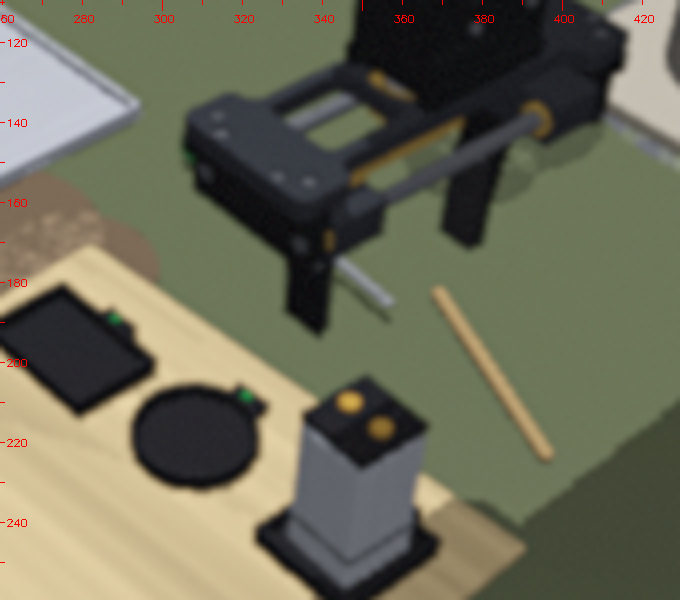

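drive_tool(commands="1 20 0 1 0;1 40 0 2 0;1 45 0 2 0;1 45 0 2 0;1 45 0 2 0;1 45 0 2 0;1 45 0 2 0;1 45 0 2 0;1 40 0 2 0;1 27 0 1.2 0;1 13 0 1 0;1 0 0 0 0")

```text
time: 51.92
eef_pos: [545.2, -281.6, 207.3]
ee_rot: [-90.1, -0.0, -91.0]
contact_force: [0.4, -0.7, 0.0]
opening: 1.0
```

drive_tool(commands="1 0 15 0 0;1 0 25 0 0;1 0 30 0 0;1 0 25 0 0;1 0 20 0 0;1 0 10 0 0;1 0 0 0 0")

```text
time: 52.8
eef_pos: [546.0, -280.3, 82.3]
ee_rot: [-90.0, 0.0, -90.9]
contact_force: [1.4, 1.0, 0.6]
opening: 1.0
```

```bash
python3 - <<'E'
from h import *
st()
e=cam("scene"); crop(e,160,40,170,150,4,"a28.png")
E
```

```text
52.8 [ 546.  -280.3   82.3] [-9.004e+01  2.000e-02 -9.090e+01] [1.4 1.  0.6] 1.0 [-17.   34.7  53.7  97.3 -30.7  64.   44.9]
```

View pics/a28.png

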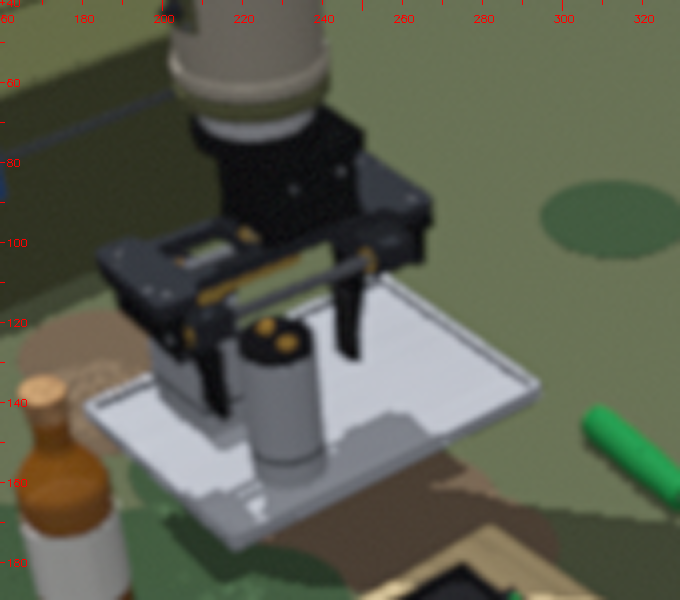

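drive_tool(commands="1 0.6 8 1.5 0;1 0 4 0 0;1 0 0 0 0;0 0 0 0 0;0 0 0 0 0;0 0 0 0 0;0 0 0 0 0;0 0 0 0 0;0 0 0 0 0;0 0 0 0 0")

```text
time: 54.1
eef_pos: [547.5, -281.3, 70.7]
ee_rot: [-90.0, 0.0, -90.9]
contact_force: [-1.1, -0.2, 1.1]
opening: 0.571
```

drive_tool(commands="0 0 -8 0 0;0 0 -15 0 0;0 0 -20 0 0;0 0 -25 0 0;0 0 -25 0 0;0 0 -20 0 0;0 0 -22 0 0;0 0 0 0 0")

```text
time: 55.1
eef_pos: [548.2, -281.8, 207.6]
ee_rot: [-89.8, -0.0, -90.9]
contact_force: [-0.4, -0.2, -3.0]
opening: 0.563
```

drive_tool(commands="0 -12 0 -0.3 0;0 -25 0 -0.5 0;0 -35 0 -0.6 0;0 -40 0 -0.8 0;0 -40 0 -0.8 0;0 -40 0 -0.8 0;0 -40 0 -0.8 0;0 -35 0 -0.6 0;0 -25 0 -0.5 0;0 -12.5 0 -0.3 0;0 0 0 0 0")

```text
time: 56.48
eef_pos: [546.0, 24.0, 205.2]
ee_rot: [-90.0, -0.0, -90.8]
contact_force: [1.2, 0.7, -3.6]
opening: 0.569
```

drive_tool(commands="0 0 15 0 0;0 0 25 0 0;0 0 30 0 0;0 0 20 0 0;0 0 12 0 0;0 0 0 0 0")

```text
time: 57.22
eef_pos: [546.2, 22.8, 103.3]
ee_rot: [-90.0, -0.0, -91.0]
contact_force: [0.3, -0.3, -2.1]
opening: 0.564
```

```bash
python3 - <<'E'
from h import *
st()
e=cam("scene"); crop(e,230,90,170,150,4,"a29.png")
E
```

```text
57.23 [546.2  22.8 103.3] [-9.005e+01 -3.000e-02 -9.096e+01] [ 0.3 -0.3 -2.1] 0.564 [-54.3  24.1  57.5 106.7 -23.   61.8  11.1]
```

View pics/a29.png

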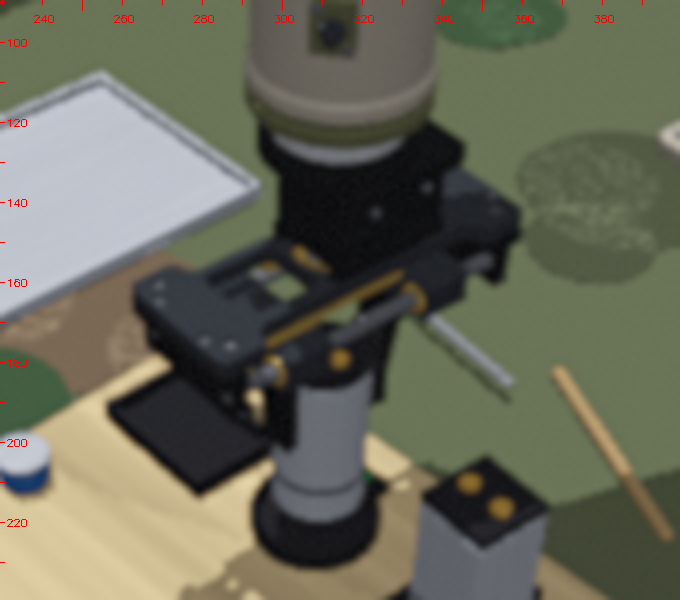

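Contact expected at 78.7, so 24.6 to go.

drive_tool(commands="0 0 8 0.5 0;0 0 8 0 0;0 0 5 0 0;0 0 2.5 0 0;0 0 0.8 0 0;0 0 0.7 0 0;0 0 0.5 0 0;0 0 0 0 0")

```text
time: 58.28
eef_pos: [547.1, 23.3, 78.7]
ee_rot: [-90.0, 0.0, -90.9]
contact_force: [-3.1, -0.6, 3.9]
opening: 0.567
```

drive_tool(commands="0.7 0 0 0 0;1 0 0 0 0;1 0 0 0 0;1 0 0 0 0;1 0 0 0 0;1 0 -10 0 0;1 0 -25 0 0;1 0 -35 0 0;1 0 -35 0 0;1 0 -25 0 0;1 0 0 0 0")

```text
time: 59.65
eef_pos: [547.9, 23.1, 210.3]
ee_rot: [-89.8, 0.1, -90.9]
contact_force: [0.1, 0.4, 0.4]
opening: 1.001
```

```bash
python3 - <<'E'
from h import *
st()
e=cam("scene"); crop(e,230,90,170,150,4,"a30.png")
E
```

```text
59.65 [547.9  23.1 210.3] [-8.982e+01  9.000e-02 -9.093e+01] [0.1 0.4 0.4] 1.001 [-60.2  16.5  63.2 100.  -15.4  72.8   5.7]
```

View pics/a30.png

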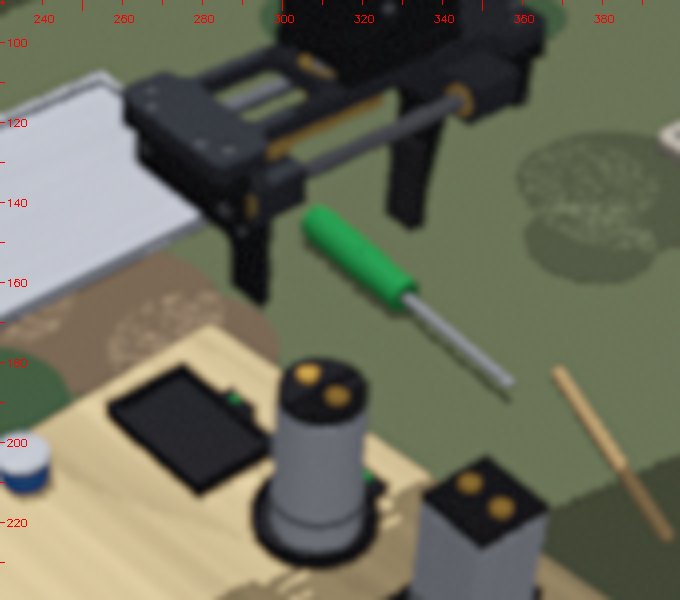

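drive_tool(commands="1 0 0 0 -3.9;1 20 0 -0.5 0;1 40 0 -1.2 0;1 45 0 -1.3 0;1 45 0 -1.3 0;1 45 0 -1.3 0;1 45 0 -1.3 0;1 45 0 -1.3 0;1 45 0 -1.3 0;1 35 0 -1 0;1 20 0 -0.5 0;1 8 0 -0.3 0")

```text
time: 61.2
eef_pos: [555.1, -371.0, 207.1]
ee_rot: [-90.1, 0.0, -87.1]
contact_force: [0.4, 0.3, -0.6]
opening: 0.996
```

drive_tool(commands="1 0 0 0 0;1 0 15 0 0;1 0 25 0 0;1 0 30 0 0;1 0 25 0 0;1 0 20 0 0;1 0 8 0 0;1 0 0 0 0")

```text
time: 62.2
eef_pos: [556.1, -369.6, 85.0]
ee_rot: [-90.0, 0.0, -87.0]
contact_force: [-0.6, -0.9, 0.3]
opening: 0.998
```

```bash
python3 - <<'E'
from h import *
st()
e=cam("scene"); crop(e,160,40,170,150,4,"a31.png")
E
```

```text
62.2 [ 556.1 -369.6   85. ] [-9.002e+01  1.000e-02 -8.701e+01] [-0.6 -0.9  0.3] 0.998 [ -5.6  40.6  51.9  88.1 -33.6  67.9  55.5]
```

View pics/a31.png

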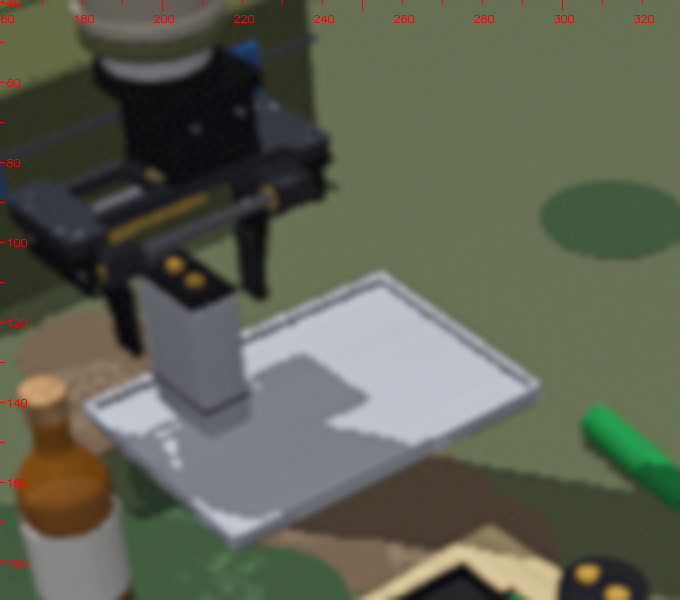

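drive_tool(commands="1 0 8 1 0;1 0 4 0 0;1 0 0 0 0;0 0 0 0 0;0 0 0 0 0;0 0 0 0 0;0 0 0 0 0;0 0 0 0 0;0 0 0 0 0;0 0 0 0 0")

```text
time: 63.5
eef_pos: [557.1, -369.7, 73.2]
ee_rot: [-90.0, 0.0, -87.0]
contact_force: [0.5, 0.3, 1.0]
opening: 0.411
```

drive_tool(commands="0 0 -8 0 0;0 0 -15 0 0;0 0 -20 0 0;0 0 -25 0 0;0 0 -25 0 0;0 0 -20 0 0;0 0 -22 0 0;0 0 0 0 0")

```text
time: 64.5
eef_pos: [557.5, -370.5, 210.4]
ee_rot: [-89.8, -0.1, -87.0]
contact_force: [-0.1, -0.3, -4.8]
opening: 0.414
```

drive_tool(commands="0 -12 0 0.6 0;0 -25 0 1.3 0;0 -35 0 1.8 0;0 -40 0 2 0;0 -40 0 2 0;0 -40 0 2 0;0 -40 0 2 0;0 -30 0 1.5 0;0 -20 0 1 0;0 -10.5 0 0.6 0;0 0 0 0 3;0 0 0 0 0")

```text
time: 66.0
eef_pos: [556.2, -77.0, 207.8]
ee_rot: [-90.0, -0.0, -90.0]
contact_force: [0.8, -1.0, -4.9]
opening: 0.415
```

drive_tool(commands="0 0 15 0 0;0 0 25 0 0;0 0 30 0 0;0 0 20 0 0;0 0 12 0 0;0 0 0 0 0")

```text
time: 66.75
eef_pos: [556.4, -77.0, 105.7]
ee_rot: [-90.1, -0.0, -90.0]
contact_force: [-0.4, 0.6, -4.6]
opening: 0.406
```

```bash
python3 - <<'E'
from h import *
st()
e=cam("scene"); crop(e,200,70,170,150,4,"a32.png")
E
```

```text
66.75 [556.4 -77.  105.7] [-9.005e+01 -1.000e-02 -9.003e+01] [-0.4  0.6 -4.6] 0.406 [-43.3  26.8  58.2 104.4 -25.3  63.2  24. ]
```

View pics/a32.png

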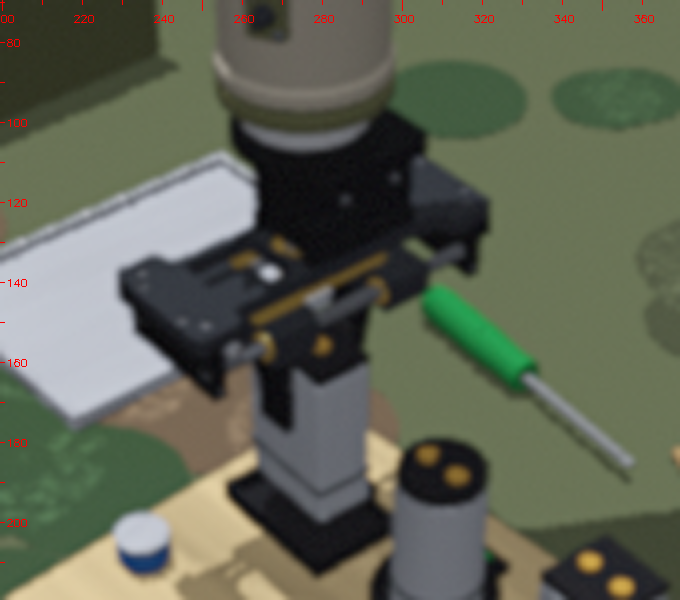

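24.5 to go to contact.

drive_tool(commands="0 0.5 8 0.3 0;0 0 8 0 0;0 0 5 0 0;0 0 2.5 0 0;0 0 0.8 0 0;0 0 0.7 0 0;0 0 0.5 0 0;0 0 0 0 0")

```text
time: 67.8
eef_pos: [557.1, -77.4, 81.1]
ee_rot: [-90.0, 0.0, -90.0]
contact_force: [-2.6, 0.6, 1.6]
opening: 0.412
```

drive_tool(commands="0.7 0 0 0 0;1 0 0 0 0;1 0 0 0 0;1 0 0 0 0;1 0 0 0 0;1 0 -10 0 0;1 0 -25 0 0;1 0 -35 0 0;1 0 -35 0 0;1 0 -25 0 0;1 0 0 0 0")

```text
time: 69.18
eef_pos: [557.9, -77.7, 212.9]
ee_rot: [-89.8, 0.0, -90.0]
contact_force: [0.6, 0.2, -0.6]
opening: 1.003
```

drive_tool(commands="1 20 0 0 0;1 40 0 0 0;1 40 0 0 0;1 40 0 0 0;1 40 0 0 0;1 40 0 0 0;1 20 0 0 0;1 0 0 0 0;1 0 0 0 0")

```text
time: 70.3
eef_pos: [557.1, -316.2, 210.2]
ee_rot: [-90.0, 0.1, -90.0]
contact_force: [0.3, 0.4, -0.7]
opening: 0.997
```

```bash
python3 - <<'E'
from h import *
import pickle
st()
e=cam("scene"); d=cam("top"); pickle.dump((d,e),open("c2.pkl","wb"))
cv2.imwrite("pics/a33.png",cv2.resize(e["pixels"],None,fx=1.42,fy=1.42)); crop(d,200,160,140,110,5.7,"a34.png"); crop(d,120,225,80,60,8,"a35.png")
E
```

```text
70.3 [ 557.1 -316.2  210.2] [-9.003e+01  5.000e-02 -8.998e+01] [ 0.3  0.4 -0.7] 0.997 [-15.1  31.6  58.6  85.4 -27.2  78.3  45.2]
```

View pics/a33.png

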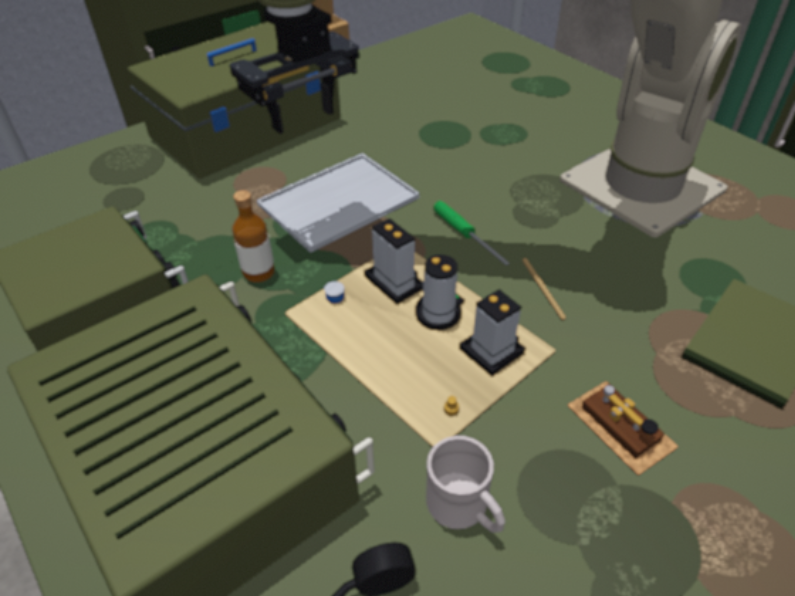

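View pics/a34.png

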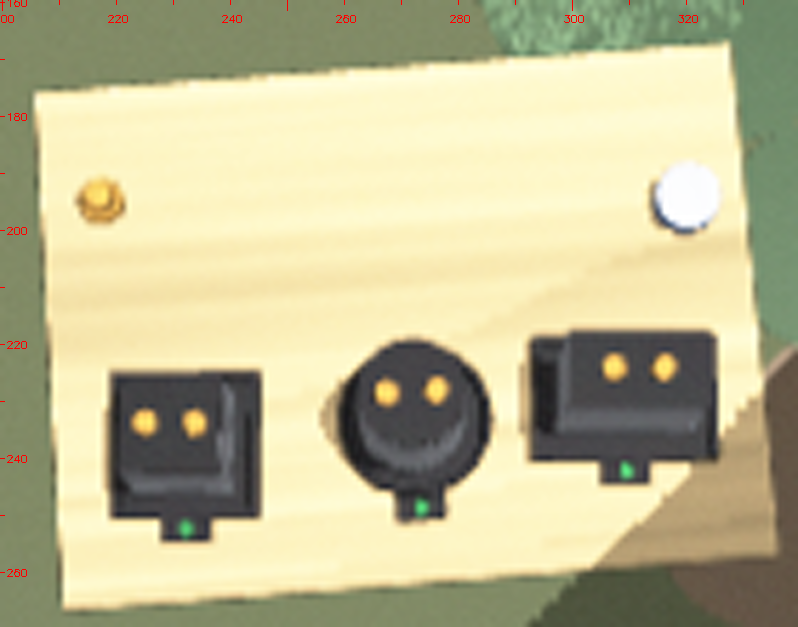

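View pics/a35.png

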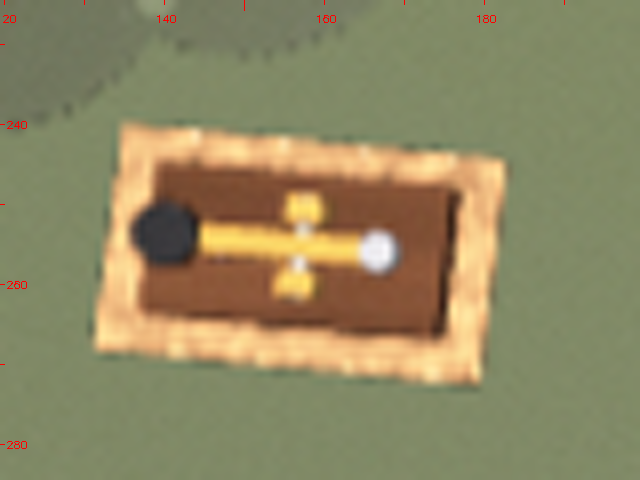

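```bash
python3 - <<'E'
exec(open("m.py").read().split("show(\"dsq\"")[0])
d,e=pickle.load(open("c2.pkl","rb"))
show("bsq",t1([(145,422),(195,423)],110));show("brd",t1([(387,392),(437,389)],115));show("bob",t1([(614,367),(665,367)],119))
show("key",P(d,[(155,162),(460,189),(443,337),(138,312)],120,225,8,22))
print(manip.close_job())
E
```

```text
bsq [533.3 128.4] [22. 22.] [-91.1  88.9]
brd [547.   21.7] [22.1 22.1] [-86.5  93.5]
bob [557.  -78.4] [22.5 22.5] [-89.9  90.1]
key [484.9 326.8] [102.   49.2 101.2  49.9] [-95.  175.4  85.3  -3.8]
the job is handed in; nothing more can be done
None
```

I moved the oblong, round and square batteries into the side tray. Then I set the Morse key on the cork mat and put each battery back down in its own dock. The job is handed in at about 70 s of the 144 s allowed; `close_job` gives no verdict.

My last checks, all within limits:
- **Batteries:** all three stand upright in their docks. In the top camera they sit within about 2 mm of the dock centres, and each touched the dock floor at the expected height before release.
- **Key:** it lies flat on the mat, about 3–4 mm from the mat's centre and within about 1° of its long side.
- **Bottle:** it stands where it was, judged by eye in the scene camera picture.
- **Arm:** it is parked clear above the tray, touching nothing.

The two cameras disagreed by about 2–3 mm throughout, close to the stated calibration error and small against the 15 mm limits. No check failed.

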